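# Refit the cap hopper and hold the gate open

### The arm

A 7-joint arm with a two-finger parallel gripper is mounted at the origin on the work surface. World frame = base frame: x ahead of the robot, y to its left, z up, the work surface at z = 0. Lengths are in mm, angles in rad, forces in N, time in s.
With the tool pointing down it reaches from about 425 to 1025 mm from the base axis. Payload 9.4 kg.
Tool frame: the origin (TCP) lies midway between the tips of the shut fingers; the grasp point (between the pads) lies 19 mm behind it (grasp_offset is the distance from the TCP to the grasp point, in mm); y points along the fingers, z is the direction in which the jaws open and shut, and the axes are right-handed (so a half turn about y gives the same grasp; the last joint's range is limited). The gripper opens to 93 mm and grips with 3 to 60 N. Pads are 15 mm wide; open, the fingers measure 128 mm over their backs; the gripper's body (75 mm by 188 mm) begins 65 mm behind the grasp point.
Start: joints at [-0.077, 0.599, -0.003, 1.599, 0.002, 0.943, -0.08], TCP at [724.999, -0.008, 218.618] pointing down, gripper open.
Joint ranges: [-2.57, 2.57], [-0.35, 1.97], [-1.29, 1.29], [0.11, 2.56], [-1.05, 4.19], [0.11, 1.86], [-2.63, 2.63]. Speed limits (rad/s): [2.22, 2.22, 3.01, 3.01, 3.14, 3.14, 3.14].

### API

Orientations are given as a 3x3 rotation matrix whose columns are the frame's x, y, z axes.
In Python, from rig import observe, read_camera, job_done, grasp_offset gives the robot as it stands.
- The arm moves only by the tool step_arm, never from a script. Its argument "targets" is a list that holds one entry, the list of rows, each a list of 7 numbers: the turn, a rotation vector about the world's x, y, z in rad, then the shift along the world's x, y, z in mm, then the finger opening in mm, from 0 to 93. A call has 1 to 5 rows; each row is the pose to reach, as a shift and turn from the pose commanded when the call began; what a row does not reach only later rows make up. A row lasts 1/8 s, in which the tool goes at most 62.5 mm and 10.7 degrees, less where a joint would pass 70% of its speed; a pose out of reach is approached as far as the arm can. A call with a gripper value outside its range is refused whole. The fingers move at their own pace and stop on an object; "grip_force" is the grip in N (left out, the last holds). Time passes only in rows, so rows that repeat a pose let the fingers close. It gives the time, the measured TCP pose, the force and the opening at its end, in the units of the state.
- observe(): the state, without advancing time (a new reading comes with each control period).
- read_camera(name): name is "scene" or "side" or "wrist"; returns a dict with "image" (400x640x3 uint8, red, green, blue), "K" (3x3 intrinsics, pixels), "dist" ([k1, k2, p1, p2, k3] as OpenCV has them; the pictures are not rectified), "origin" and "rotation" of the camera in the world; the wrist camera has in their place "hand_eye" (4x4, takes a point from camera to tool coordinates, whose origin is the TCP and whose axes are the tool frame's). Camera axes: x right, y up, looking along -z (the intrinsics and any distortion apply to the point x, -y, -z); pixel columns grow to the right and rows downward; lengths in mm; the calibration is good to about 2 mm. A picture is of the moment at which its call begins: read the wrist's pose just before it. There is no depth.
- job_done(): hands the job in, once; it reports no verdict.
The state is a dict: "time": time; "joint_pos": joint angles; "joint_vel": joint speeds; "joint_torque": joint torques, N m; "ee_pos": TCP position; "orientation": TCP orientation; "ft_force": force on the tool from outside, world axes, zero at the start; "moment": the same for the moment, N m; "grip_width": opening from 0.0 (shut) to 1.0 (fully open).
Only numpy, scipy, OpenCV 4.12 (cv2) and the standard library are available. Lean on these libraries where they do the work, as an engineer would, in place of code of your own. Each camera call takes 0.05 s, during which the arm holds its last target.

### The job

The ink-cap dispenser has just been cleaned: pick up the white hopper by its orange bar, lower it (do not drop it) over the two pegs of the grey base until it sits flush, and let go of it. Then, not before, pull the black gate knob out against its spring until the white pointer lines up with the green mark, and keep it there while I check the chute: finish with the fingers still holding the knob at the mark. Keep the hopper upright and leave the other things on the table where they stand.

Things in the scene. Friction and masses are not known exactly. Their poses are not given: they have to be found in the camera images.
- base: Fixed grey base, 90 (x) x 150 (y) x 36 mm high; origin at the centre of its underside. Two steel pegs (10 mm diameter, 14 high, tapered tips) stand on its flat top at y = +-55 mm, x = 0. A dark steel slideway 60 mm wide, 22 high runs from its front, x = -45 to -236 mm; the gate slides out in it towards -x, which points roughly to the robot's right.
- seat (a point): Centre of the base's flat top (36 mm above the table), axes as the base: the hopper's origin comes here when it is seated.
- hopper: Loose white open hopper, 0.2-0.45 kg; origin at the centre of its underside. Blue flange 70 (x) x 140 (y) x 8 mm, 14.5 mm through holes at y = +-55 mm; walls 64 x 80 mm up to z = 68, mouth 56 x 72. Orange carrying bar along y, 14 x 14 mm, 84 long, z = 90 to 104 mm, on end uprights, free under. Stands on the table at first. Seats with its y along the base's y, either way round.
- gate (a joint): How far the gate is pulled out, m: 0 shut (where its spring returns it), 0.070 at the end stop. The spring pulls back with about 3 N at 0 plus 1 N per 10 mm. It moves along the base's -x.
- knob: Black upright round knob with a yellow band near its top, 24 mm in diameter, standing on the steel gate plate (moves with it); origin at the centre of its foot, 18 mm above the table, top 80 mm above the table. Axes as the base; when the gate is shut it stands 140 mm in front (-x) of the base's origin. Clear space on all sides above 30 mm.
- pointer (a point): The middle of the white cross line, 6 x 60 mm, that rides with the gate at the knob's foot, on the knob's axis; this point is 23 mm above the table. Axes as the base.
- mark: Green mark: two green clips, 6 mm long (x), 18 wide, one on the outside of each slideway rail at y = +-40 mm, tops 26 mm above the table. Stays put in a run; its place along the rails varies: 28 to 52 mm of gate travel from shut. Origin midway between the clips at table height, axes as the base. The pointer is at the mark when its x in this frame is 0.
- ink_tan: Bystander: black ink bottle with tan label, 54 mm diameter, 152 tall; origin at its underside.
- ink_red: Bystander: black ink bottle with red label, 54 mm diameter, 152 tall; origin at its underside.
- wash_bottle: Bystander: pale green squeeze bottle, 72 mm diameter, with thin white bent spout up to 203 mm high reaching 63 mm to its +x; origin at its underside.
- machine: Bystander: coil tattoo machine lying on its frame, brass with one red and one black coil, 50 mm high, from 53 mm behind to 100 mm ahead (+x) of its origin, 22 wide; origin at its underside.
- razor: Bystander: blue disposable razor lying flat, 111 mm long along its x, 42 wide at the head, 9 high; origin at its underside.
- tube_pack: Bystander: paper-backed pack with a dark steel tube, 100 x 30 mm, 12 high; origin at its underside.
- rinse_cup: Bystander: clear plastic cup, 64 mm across the rim, 60 high; origin at its underside.
Not all that is in view belongs to the job. What is shaped like the hopper but pink is not meant.

How it is judged:
By the outcome, as a careful person would: the job done as asked, in the order asked, and still so for the second after the job is handed in, while the arm keeps its last pose, push and grip.
It also fails if it takes over 64 s, if anything falls off the work surface, if the arm or the gripper's body presses on something with over 40 N, if the wrist force passes 120 N, or if a joint passes its speed limit or range.

## Working session

There is one attempt and no reset: what is moved stays moved. The work goes in short steps, Python scripts to look and compute and a tool call to move; the robot and the scene stay as the last step left them, time stands still between calls to the robot, and variables do not carry over. Pictures are saved under pics/ and viewed, and the job is handed in when it is done.

Besides the shell and the picture viewer there is one more tool, called as name(argument=value, ...), one argument or row to a line, values as JSON. step_arm: Moves the arm, as the interface text tells. Its arguments: {"type":"object","properties":{"targets":{"type":"array","items":{"type":"array","items":{"type":"array","items":{"type":"number"}}}},"grip_force":{"type":"number"}},"required":["targets"]}

```bash
ls; mkdir -p pics; python3 - <<'E'
from rig import *
import cv2
s=observe(); print({k:s[k] for k in ('time','ee_pos','orientation','ft_force','grip_width')}, grasp_offset)
for n in ('scene','side','wrist'):
    c=read_camera(n); cv2.imwrite(f'pics/{n}0.png',cv2.cvtColor(c['image'],cv2.COLOR_RGB2BGR))
    print(n,[ (k,c[k]) for k in c if k!='image'])
E
```

```text
pics
{'time': 0.0, 'ee_pos': array([ 7.24525311e+02, -5.72130119e-03,  2.17774560e+02]), 'orientation': array([[ 7.30515069e-05, -1.50738428e-03,  9.99998861e-01],
       [-9.99999991e-01, -1.15560421e-04,  7.28773952e-05],
       [ 1.15450435e-04, -9.99998857e-01, -1.50739270e-03]]), 'ft_force': array([-0.27434585,  0.13656281,  0.08929031]), 'grip_width': 1.0035077023964438} 18.8
scene [('K', array([[455.15932434,   0.        , 317.38877619],
       [  0.        , 455.15932434, 198.56620328],
       [  0.        ,   0.        ,   1.        ]])), ('dist', array([-0.02285336,  0.        ,  0.        ,  0.        ,  0.        ])), ('origin', array([1238.09497522, -516.58604632, 1041.7471791 ])), ('rotation', array([[ 0.60200523, -0.58047033,  0.54831005],
       [ 0.79846437,  0.44334467, -0.40730842],
       [-0.00665989,  0.68300784,  0.73038068]]))]
side [('K', array([[364.15188529,   0.        , 318.12391329],
       [  0.        , 364.15188529, 202.27221621],
       [  0.        ,   0.        ,   1.        ]])), ('dist', array([-0.08430651,  0.        ,  0.        ,  0.        ,  0.        ])), ('origin', array([371.37383527, 771.44762647, 749.57189404])), ('rotation', array([[-0.98760806,  0.09551014, -0.12453163],
       [-0.15610835, -0.6794511 ,  0.71692146],
       [-0.01613988,  0.72747784,  0.68594132]]))]
wrist [('K', array([[312.65365825,   0.        , 319.50611086],
       [  0.        , 312.65365825, 200.73007124],
       [  0.        ,   0.        ,   1.        ]])), ('dist', array([-0.0337131,  0.       ,  0.       ,  0.       ,  0.       ])), ('hand_eye', array([[-8.49646174e-04, -9.64341166e-01, -2.64660904e-01,
        -7.35102818e+01],
       [-1.79770608e-04,  2.64661143e-01, -9.64341458e-01,
        -1.65341546e+02],
       [ 9.99999623e-01, -7.71770778e-04, -3.98228525e-04,
         3.23468999e-01],
       [ 0.00000000e+00,  0.00000000e+00,  0.00000000e+00,
         1.00000000e+00]]))]
```

View pics/scene0.png

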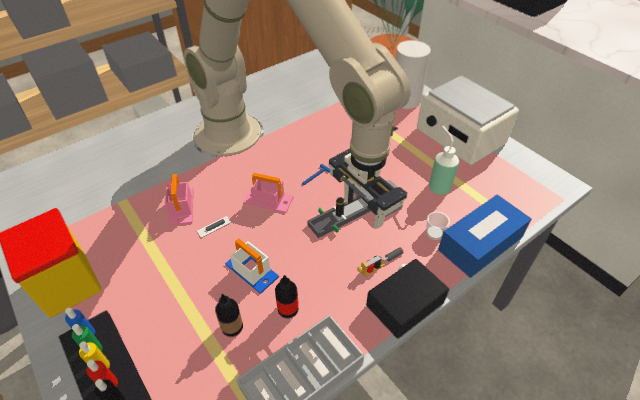

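View pics/side0.png

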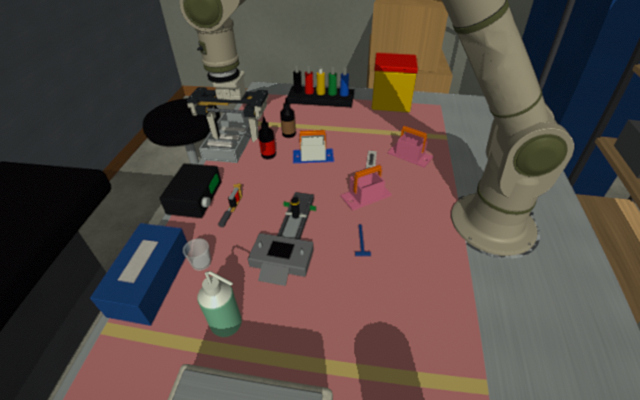

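View pics/wrist0.png

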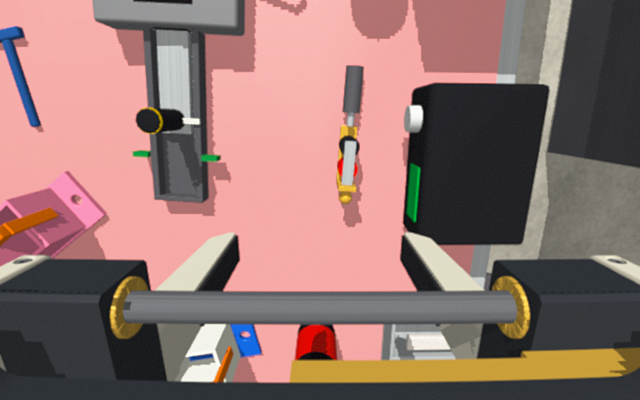

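```bash
python3 - <<'E'
import cv2,numpy as np
def crop(f,x0,y0,x1,y1,k,o):
    im=cv2.imread(f)[y0:y1,x0:x1]; im=cv2.resize(im,None,fx=k,fy=k,interpolation=cv2.INTER_CUBIC)
    for x in range((x0+9)//10*10,x1,10):
        cv2.line(im,((x-x0)*k,0),((x-x0)*k,6 if x%50 else 14),(255,255,0),1)
        if x%20==0: cv2.putText(im,str(x),((x-x0)*k,24),0,.4,(0,0,0),1)
    for y in range((y0+9)//10*10,y1,10):
        cv2.line(im,(0,(y-y0)*k),(6,(y-y0)*k),(255,255,0),1)
        if y%20==0: cv2.putText(im,str(y),(8,(y-y0)*k+4),0,.4,(0,0,0),1)
    cv2.imwrite(o,im)
crop('pics/scene0.png',215,225,305,330,5,'pics/s_hop.png')
crop('pics/scene0.png',300,140,420,245,5,'pics/s_base.png')
crop('pics/side0.png',240,120,350,290,3,'pics/d_both.png')
crop('pics/side0.png',240,185,330,290,5,'pics/d_base.png')
crop('pics/side0.png',280,120,350,175,8,'pics/d_hop.png')
E
cat > h.py <<'E'
import cv2,numpy as np
def cams():
    pass
def proj(c,P):
    R=c['rotation'];p=(np.atleast_2d(P)-c['origin'])@R; p=p*[1,-1,-1]
    return cv2.projectPoints(p.astype(float).reshape(-1,1,3),np.zeros(3),np.zeros(3),c['K'],c['dist'])[0].reshape(-1,2)
def ray_z(c,uv,z):
    n=cv2.undistortPoints(np.array(uv,float).reshape(-1,1,2),c['K'],c['dist']).reshape(-1,2)
    d=np.c_[n[:,0],-n[:,1],-np.ones(len(n))]@c['rotation'].T
    return c['origin']+d*((np.broadcast_to(z,len(n))-c['origin'][2])/d[:,2])[:,None]
def wrist(c,s):
    H=c['hand_eye'];R=s['orientation']; c['rotation']=R@H[:3,:3]; c['origin']=s['ee_pos']+R@H[:3,3]; return c
E
```

```text
(no output)
```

View pics/s_hop.png

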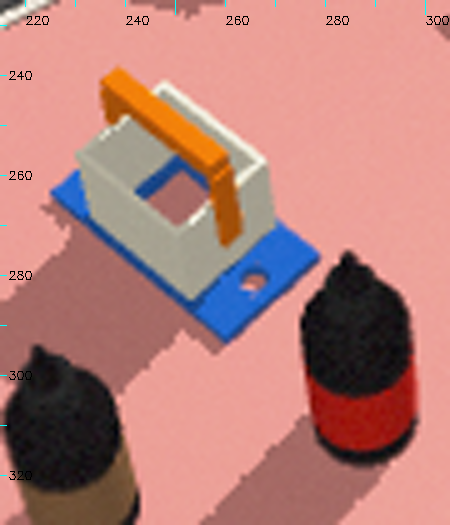

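View pics/s_base.png

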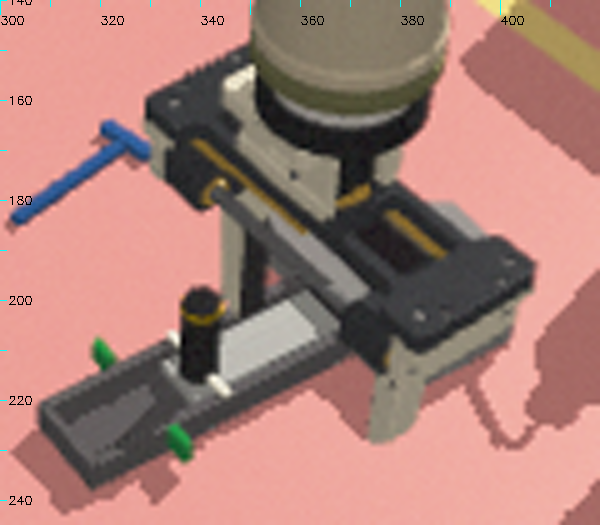

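View pics/d_base.png

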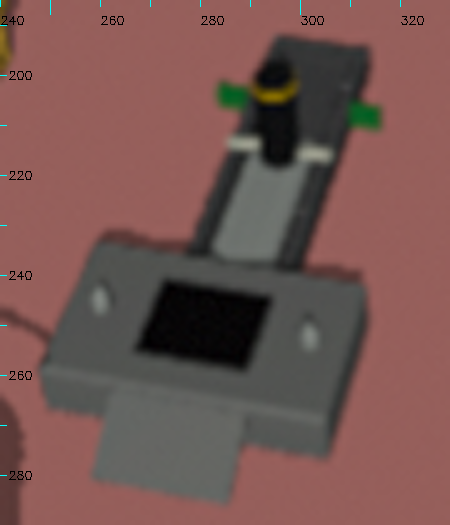

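View pics/d_hop.png

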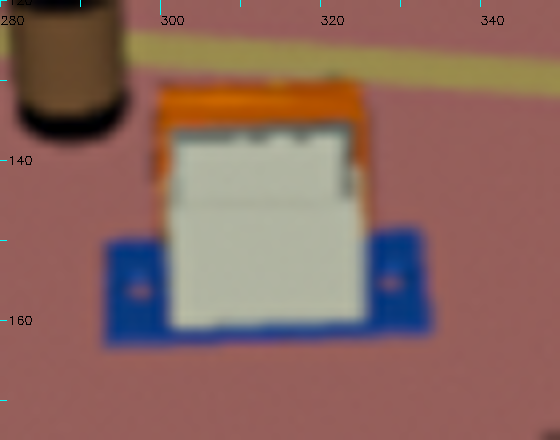

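```bash
cat > fit.py <<'E'
from h import *; from scipy.optimize import least_squares
def fit(obs,x0):
    # obs: list of (cam, local pts, uv)
    def tr(p,L):
        c,s=np.cos(p[2]),np.sin(p[2]); L=np.array(L,float)
        return np.c_[p[0]+c*L[:,0]-s*L[:,1],p[1]+s*L[:,0]+c*L[:,1],L[:,2]]
    f=lambda p:np.concatenate([(proj(c,tr(p,L))-np.array(uv)).ravel() for c,L,uv in obs])
    r=least_squares(f,x0,x_scale=[10,10,.1],loss='soft_l1',f_scale=1.0)
    return r.x,f(r.x).reshape(-1,2)
E
python3 - <<'E'
from fit import *; from rig import *
S=read_camera('scene');D=read_camera('side');s=observe();W=wrist(read_camera('wrist'),s)
d=lambda L:[(240+a/5,185+b/5) for a,b in L]
pb=[(0,-55,36),(0,55,36),(0,-55,50),(0,55,50),(-45,-75,36),(-45,75,36),(45,-75,36),(45,75,36)]
# side base
r=fit([(D,pb,d([(101,310),(311,347),(98,286),(308,323),(105,235),(362,284),(45,362),(330,432)]))],[600,0,np.pi/2]); print('base side',r[0],'\n',r[1].round(1))
h=lambda L:[(215+a/5,225+b/5) for a,b in L]
ph=[(0,-55,8),(-35,-70,0),(-35,-70,8)]
e=lambda L:[(280+a/8,120+b/8) for a,b in L]
# side hopper: flange near corners
for lab,sg in(('',1),):
  # assume hopper y ~ -> image right in side = world -x, x local toward world +y
  ps=[(0,-55,8),(0,55,8),(35,-70,8),(35,70,8),(-35,70,8),(-35,-70,8)]
  us=e([(141,285),(392,280),(105,335),(432,324),(421,230),(106,240)])
  pc=[(0,-55,8),(-35,-70,8),(35,-70,8),(-35,70,8)]
  for k in range(1):
    r=fit([(D,ps,us)],[700,-200,np.pi/2]); print('hop side',r[0],r[1].round(1))
    from fit import proj
    x,y,t=r[0]
    for L in [(0,-55,8),(-35,-70,8),(35,-70,8),(-35,70,8),(35,70,8)]:
      c,sn=np.cos(t),np.sin(t); print(L,proj(S,[x+c*L[0]-sn*L[1],y+sn*L[0]+c*L[1],L[2]]).round(1))
# wrist
print('mark clips',ray_z(W,[(142,153),(211,158)],26)); print('pointer R',ray_z(W,[(191,121)],23)); print('knobtop',ray_z(W,[(149,120)],80))
print('scene clips',ray_z(S,[(300+100/5,140+343/5),(300+178/5,140+430/5)],26)); print('scene pointer ends',ray_z(S,[(300+173/5,140+340/5),(300+224/5,140+387/5)],23))
E
```

```text
base side [565.44156228 211.71742781   1.48046366] 
 [[ 0.6 -0.9]
 [ 0.1 -0.3]
 [ 0.5  0.3]
 [ 0.4  0.9]
 [-1.3 -0.1]
 [ 2.2  0.2]
 [-2.1  0.8]
 [-0.9 -1.4]]
hop side [ 559.51183636 -235.06698762    1.75991346] [[-0.3  0.1]
 [ 0.2 -0.3]
 [-0.3  0.1]
 [ 0.2  0.1]
 [ 0.3 -0.1]
 [-0.1 -0. ]]
(0, -55, 8) [[266.5 278.6]]
(-35, -70, 8) [[260.8 290.3]]
(35, -70, 8) [[279.8 273.6]]
(-35, 70, 8) [[226.1 260.9]]
(35, 70, 8) [[245.1 245.8]]
mark clips [[520.62779418  32.1443209   26.        ]
 [600.45917797  26.10907046  26.        ]]
pointer R [[580.30232364  67.49690513  23.        ]]
knobtop [[562.81021975  69.67140468  80.        ]]
scene clips [[513.13719377  31.31638399  26.        ]
 [594.24754729  26.32710381  26.        ]]
scene pointer ends [[535.6944521   69.27471712  23.        ]
 [583.0919888   70.00055426  23.        ]]
```

step_arm(
  targets=[
    [[0,0,0,-40,30,15,93],[0,0,0,-80,60,30,93],[0,0,0,-120,90,45,93],[0,0,0,-150,110,60,93],[0,0,0,-150,110,60,93]],
  ],
)

```text
time: 0.92
ee_pos: [573.7, 112.1, 280.2]
orientation: [[0.004, 0.002, 1.0], [-1.0, 0.001, 0.004], [-0.001, -1.0, 0.002]]
ft_force: [0.4, 0.3, 0.1]
grip_width: 1.002
```

```bash
cat > snap.py <<'E'
import sys,cv2,pickle
from rig import *
from h import wrist
n=sys.argv[1]; s=observe(); c=wrist(read_camera('wrist'),s)
pickle.dump((c,s),open(f'pics/{n}.pkl','wb'))
im=cv2.cvtColor(c['image'],cv2.COLOR_RGB2BGR); cv2.imwrite(f'pics/{n}.png',im)
print(s['time'],s['ee_pos'].round(1),s['orientation'].round(3).tolist(),s['grip_width'],s['ft_force'].round(1))
E
python3 snap.py w1
```

```text
0.925 [573.7 112.1 280.2] [[0.004, 0.002, 1.0], [-1.0, 0.001, 0.004], [-0.001, -1.0, 0.002]] 1.0017937348519463 [0.4 0.3 0.1]
```

View pics/w1.png

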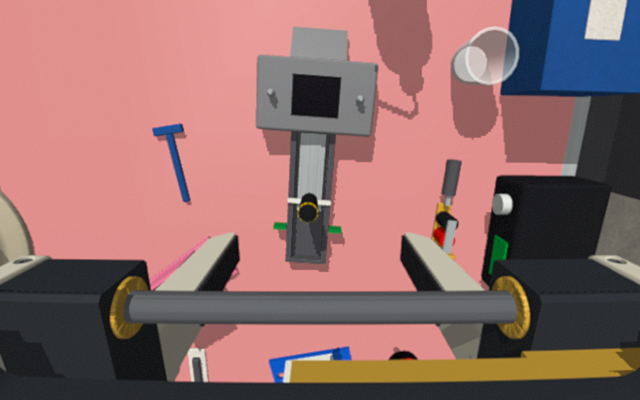

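Excellent view of base, knob, and clips. Enlarging.

```bash
cat > crop.py <<'E'
import cv2,sys
f,x0,y0,x1,y1,k=sys.argv[1],*map(int,sys.argv[2:7]);o=sys.argv[7]
im=cv2.imread(f)[y0:y1,x0:x1]; im=cv2.resize(im,None,fx=k,fy=k,interpolation=cv2.INTER_CUBIC)
for x in range((x0+9)//10*10,x1,10):
    cv2.line(im,((x-x0)*k,0),((x-x0)*k,8),(0,0,0),1); cv2.putText(im,str(x),((x-x0)*k-10,20),0,.4,(0,0,0),1)
for y in range((y0+9)//10*10,y1,10):
    cv2.line(im,(0,(y-y0)*k),(8,(y-y0)*k),(0,0,0),1); cv2.putText(im,str(y),(10,(y-y0)*k+4),0,.4,(0,0,0),1)
cv2.imwrite(o,im)
E
python3 crop.py pics/w1.png 250 20 385 145 5 pics/w1a.png; python3 crop.py pics/w1.png 265 185 350 270 7 pics/w1b.png
```

```text
(no output)
```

View pics/w1a.png

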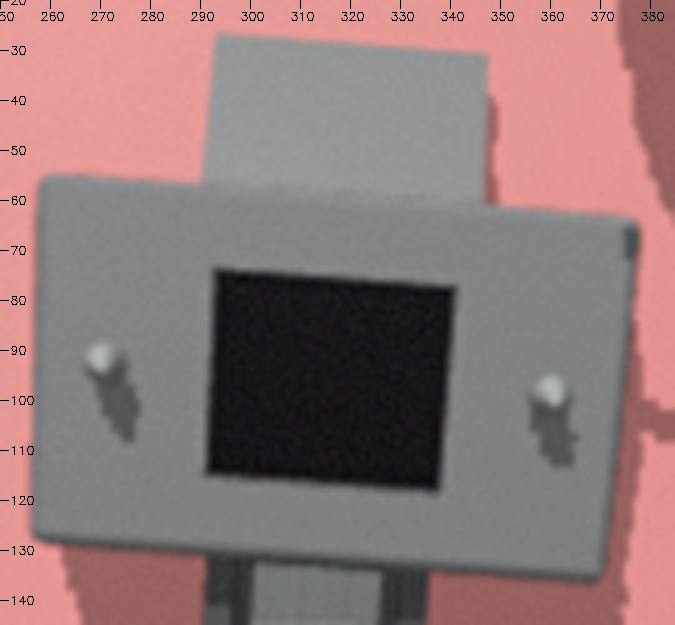

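View pics/w1b.png

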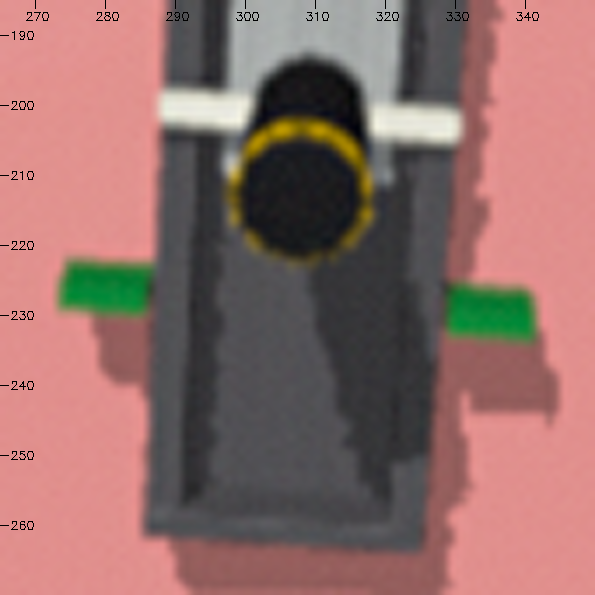

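```bash
cat > base.py <<'E'
from fit import *; import pickle
from rig import read_camera
W,s=pickle.load(open('pics/w1.pkl','rb')); D=read_camera('side')
d=lambda L:[(240+a/5,185+b/5) for a,b in L]
pb=[(0,-55,36),(0,55,36),(0,-55,50),(0,55,50),(-45,-75,36),(-45,75,36),(45,-75,36),(45,75,36)]
ob=d([(101,310),(311,347),(98,286),(308,323),(105,235),(362,284),(45,362),(330,432)])
pw=[(45,75,36),(45,-75,36),(-45,75,36),(-45,-75,36),(0,55,50),(0,-55,50)]
uw=[(259,55.6),(377.2,64),(257.4,127.6),(370,135),(269.6,91.4),(360.2,97.6)]
for o in ([(W,pw,uw)],[(W,pw,uw),(D,pb,ob)]):
    p,r=fit(o,[565,212,1.48]); print(p.round(3)); print(r.round(1).tolist())
p,r=fit([(W,pw,uw)],[565,212,1.48])
c,sn=np.cos(p[2]),np.sin(p[2]);R=np.array([[c,-sn],[sn,c]])
loc=lambda uv,z:((ray_z(W,uv,z)[:,:2]-p[:2])@R).round(1)
print('pointer low edge',loc([(288.1,203.1),(330.7,205.7)],24).tolist())
print('clips low edge outer, inner',loc([(273.6,229),(286.4,230),(328.9,232.4),(341.7,233.7)],26).tolist())
print('knob top',loc([(265+301/7,185+190/7)],80))
print('slide end',loc([(286,261.7),(325.3,263.6)],0),loc([(286,259),(325.3,261.6)],22))
E
python3 base.py
```

```text
[568.87  209.547   1.508]
[[-3.1, -2.9], [1.8, -2.4], [-2.8, 0.7], [1.1, 1.2], [-0.1, 0.4], [0.4, 0.5]]
[567.997 209.822   1.505]
[[-3.7, -3.3], [1.2, -2.4], [-3.6, 0.3], [0.3, 1.2], [-0.8, -0.0], [-0.4, 0.4], [-0.3, -1.2], [-0.6, -1.5], [-0.4, 0.0], [-0.3, -0.2], [-2.6, -0.3], [1.1, -1.0], [-2.7, 0.8], [-1.1, -2.7]]
pointer low edge [[-145.0, 29.1], [-144.8, -30.8]]
clips low edge outer, inner [[-184.2, 48.0], [-184.5, 29.7], [-184.1, -31.1], [-184.9, -49.6]]
knob top [[-138.8   -0.4]]
slide end [[-247.2   30.6]
 [-246.4  -31. ]] [[-231.8   28.9]
 [-232.2  -29.5]]
```

```bash
python3 - <<'E'
from rig import *
import cv2
for n in ('scene','side'):
    cv2.imwrite(f'pics/{n}1.png',cv2.cvtColor(read_camera(n)['image'],cv2.COLOR_RGB2BGR))
E
python3 crop.py pics/scene1.png 310 140 420 240 6 pics/s1a.png;python3 crop.py pics/side1.png 245 225 320 285 8 pics/d1a.png; python3 crop.py pics/scene1.png 220 230 300 300 8 pics/s1h.png
```

```text
(no output)
```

View pics/s1a.png

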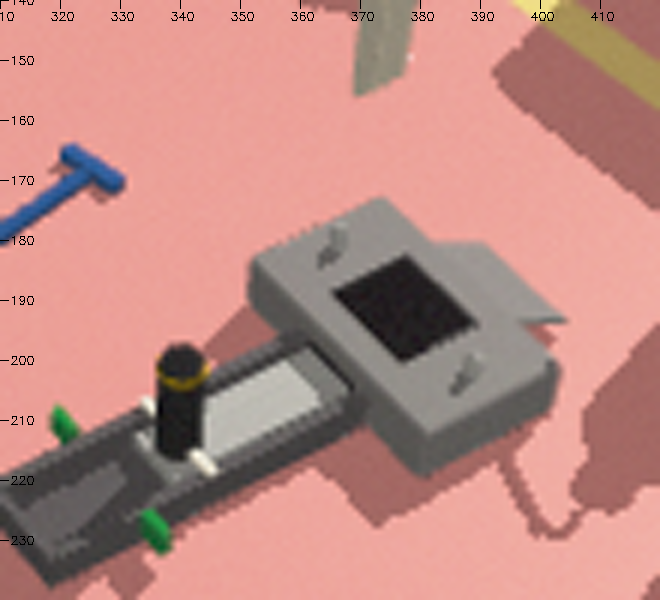

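View pics/d1a.png

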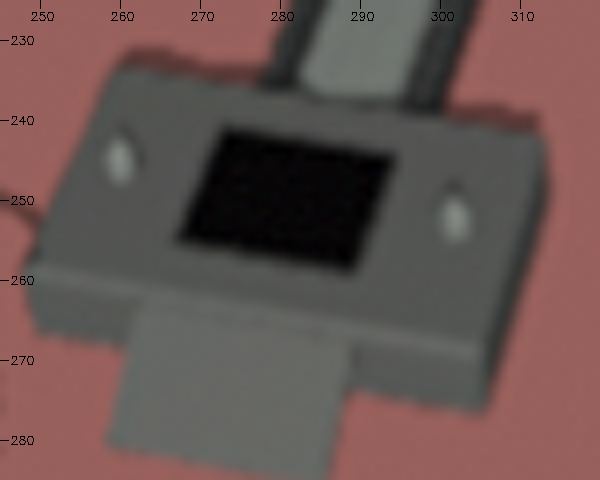

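View pics/s1h.png

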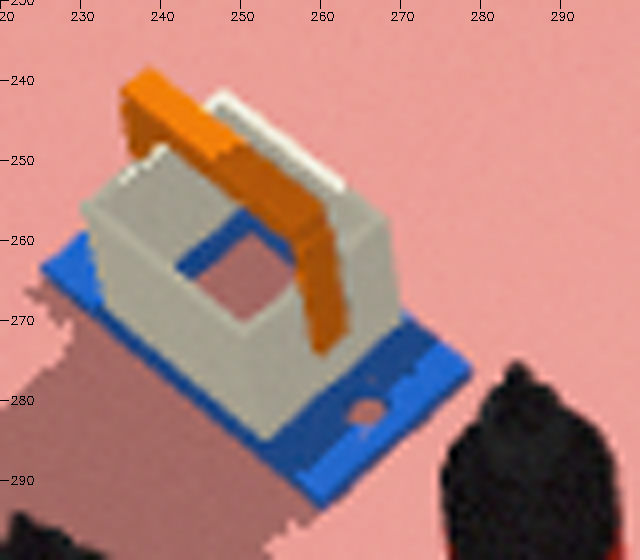

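```bash
python3 - <<'E'
from fit import *; import pickle
from rig import read_camera
W,s=pickle.load(open('pics/w1.pkl','rb')); D=read_camera('side');S=read_camera('scene')
b,t=[(0,55,36),(0,-55,36)],[(0,55,50),(0,-55,50)]
o=[(W,t,[(269.6,91.4),(360.2,97.6)]),(D,b+t,[(302.1,255),(260,247.7),(301.9,249.5),(260.1,242.2)]),(S,t,[(366.3,178),(389.3,199.5)])]
for k in ([0],[1],[2],[0,1],[0,1,2]):
    p,r=fit([o[i] for i in k],[565,212,1.5]); print(k,p.round(3)); 
print(r.round(1).tolist())
e=lambda L:[(280+a/8,120+b/8) for a,b in L]
ps=[(0,-55,8),(0,55,8),(35,-70,8),(35,70,8),(-35,70,8),(-35,-70,8)]
us=e([(141,285),(392,280),(105,335),(432,324),(421,230),(106,240)])
pc=[(0,-55,8),(-35,70,8),(35,-70,8),(-35,-70,0),(7,42,104),(-7,42,104),(7,-42,104),(-7,-42,104)]
uc=[(265.8,281.5),(225,263.5),(278.8,276.3),(260.2,293.5),(238.8,238.4),(235,241.3),(260.6,255.4),(256.9,260)]
o=[(D,ps,us),(S,pc,uc)]
for k in ([0],[1],[0,1]):
    p,r=fit([o[i] for i in k],[560,-236,1.76]); print(k,p.round(3)); 
    print(r.round(1).tolist())
E
```

```text
[0] [568.692 210.05    1.51 ]
[1] [565.862 212.845   1.501]
[2] [571.266 207.211   1.518]
[0, 1] [567.969 210.269   1.509]
[0, 1, 2] [568.164 210.136   1.509]
[[-0.7, -0.1], [-0.2, -0.0], [-0.6, -2.1], [-0.3, -1.8], [-0.7, -0.1], [-1.1, 0.2], [0.2, -0.9], [-0.2, -1.0]]
[0] [ 559.512 -235.067    1.76 ]
[[-0.3, 0.1], [0.2, -0.3], [-0.3, 0.1], [0.2, 0.1], [0.3, -0.1], [-0.1, -0.0]]
[1] [ 565.292 -241.35     1.76 ]
[[-0.1, -0.2], [0.2, -0.1], [0.2, -0.1], [0.0, 1.2], [-0.0, -0.2], [-0.3, 0.1], [0.2, 0.3], [-0.2, -0.9]]
[0, 1] [ 563.147 -240.282    1.759]
[[-1.0, -0.9], [-0.6, -1.3], [-1.1, -0.9], [-0.7, -0.9], [-0.5, -1.0], [-0.8, -1.0], [-0.2, -0.9], [0.1, -0.8], [0.1, -0.8], [-0.1, 0.4], [-0.0, -0.9], [-0.3, -0.6], [0.1, -0.4], [-0.3, -1.6]]
```

step_arm(
  targets=[
    [[0,0,-0.17,-2,-45,0,93],[0,0,-0.34,-4,-90,0,93],[0,0,-0.51,-6,-135,0,93],[0,0,-0.68,-8,-180,0,93],[0,0,-0.85,-10,-225,0,93]],
  ],
)

```text
time: 1.85
ee_pos: [565.0, -117.2, 278.1]
orientation: [[-0.756, -0.001, 0.655], [-0.655, -0.0, -0.756], [0.001, -1.0, -0.0]]
ft_force: [1.1, 0.5, 0.4]
grip_width: 0.998
```

step_arm(
  targets=[
    [[0,0,-0.17,-1,-35,-20,80],[0,0,-0.34,-2,-70,-40,70],[0,0,-0.5,-2.5,-105,-60,60],[0,0,-0.532,-2.5,-123,-80,60],[0,0,-0.532,-2.5,-123,-80,60]],
  ],
)

```text
time: 2.48
ee_pos: [561.5, -238.7, 196.7]
orientation: [[-0.982, -0.003, 0.188], [-0.188, 0.001, -0.982], [0.003, -1.0, -0.001]]
ft_force: [0.5, -0.3, 0.3]
grip_width: 0.646
```

```bash
python3 snap.py w2; python3 - <<'E'
from rig import *
import cv2
for n in ('scene','side'):
    cv2.imwrite(f'pics/{n}2.png',cv2.cvtColor(read_camera(n)['image'],cv2.COLOR_RGB2BGR))
E
python3 crop.py pics/scene2.png 180 180 320 340 4 pics/s2.png
```

```text
2.475 [ 561.5 -238.7  196.7] [[-0.982, -0.003, 0.188], [-0.188, 0.001, -0.982], [0.003, -1.0, -0.001]] 0.6462743701642155 [ 0.5 -0.3  0.3]
```

View pics/w2.png

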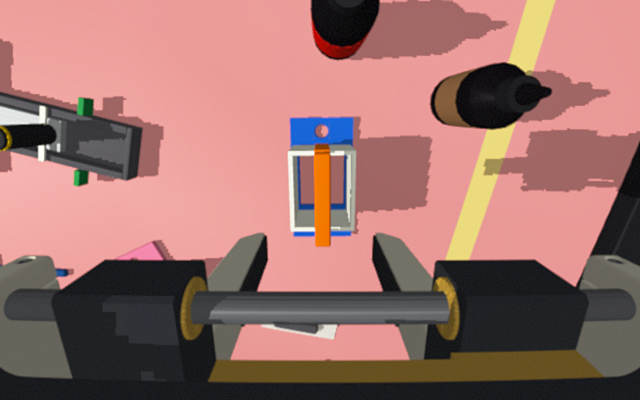

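View pics/s2.png

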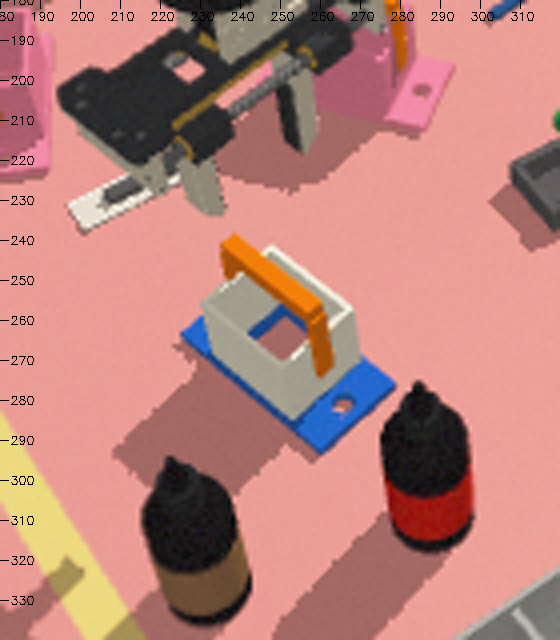

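```bash
python3 crop.py pics/w2.png 275 105 370 255 5 pics/w2a.png
```

```text
(no output)
```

View pics/w2a.png

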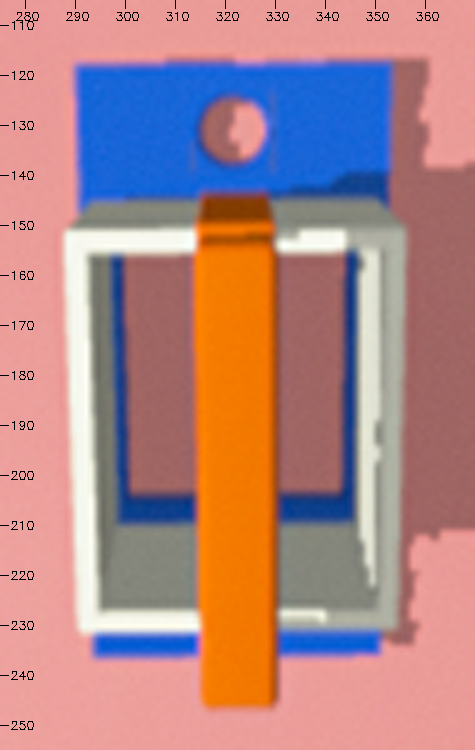

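```bash
python3 - <<'E'
from fit import *; import pickle
W,s=pickle.load(open('pics/w2.pkl','rb'))
P=[(0,-55,8),(35,-70,8),(-35,-70,8),(7,42,104),(-7,42,104),(7,-42,104),(-7,-42,104),(32,-40,68),(-32,-40,68),(32,40,68),(-32,40,68)]
U=[(275+234/5,105+130/5),(290.1,117.4),(353.1,117.4),(275+202/5,246.3),(275+275/5,246.3),(275+196/5,153.5-.4),(275+274/5,153),(287.9,150.5),(356.1,150.5),(290.8,231.5),(354.6,231.5)]
p,r=fit([(W,P,U)],[562,-238,1.76]);print(p.round(3),r.round(1).tolist())
E
```

```text
[ 563.26  -240.902    1.768] [[-0.2, -0.1], [-0.5, -0.2], [0.4, -0.7], [-0.5, 1.2], [0.6, 1.1], [-0.4, 0.0], [1.1, 0.0], [-0.1, 0.3], [0.2, -0.1], [-0.3, -0.4], [-0.3, -0.8]]
```

step_arm(
  targets=[
    [[0,0,0.008,0.8,-2.9,-35,60],[0,0,0.008,0.8,-2.9,-70,60],[0,0,0.008,0.8,-2.9,-100,60],[0,0,0.008,0.8,-2.9,-119,60],[0,0,0.008,0.8,-2.9,-119,60]],
  ],
)

```text
time: 3.25
ee_pos: [563.3, -240.0, 79.2]
orientation: [[-0.98, -0.001, 0.197], [-0.197, 0.001, -0.98], [0.001, -1.0, -0.001]]
ft_force: [-0.2, 0.2, -1.1]
grip_width: 0.647
```

```bash
python3 snap.py w3; python3 - <<'E'
from rig import *
import cv2
for n in ('scene','side'):
    cv2.imwrite(f'pics/{n}3.png',cv2.cvtColor(read_camera(n)['image'],cv2.COLOR_RGB2BGR))
E
python3 crop.py pics/scene3.png 180 180 320 340 4 pics/s3.png;
```

```text
3.25 [ 563.3 -240.    79.2] [[-0.98, -0.001, 0.197], [-0.197, 0.001, -0.98], [0.001, -1.0, -0.001]] 0.6469225822671509 [-0.2  0.2 -1.1]
```

View pics/s3.png

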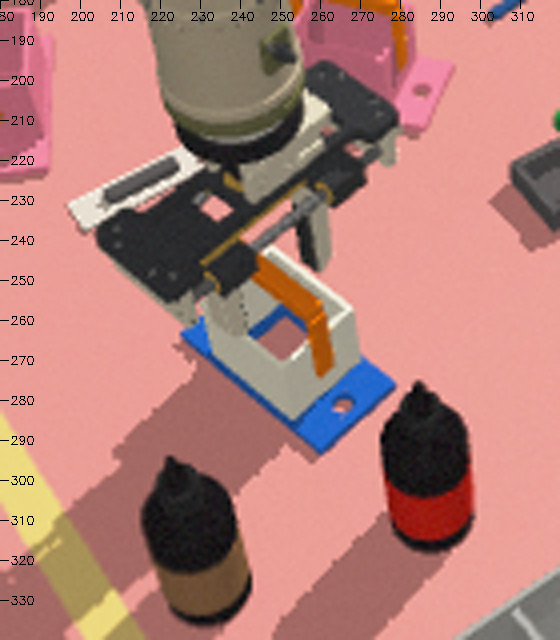

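View pics/w3.png

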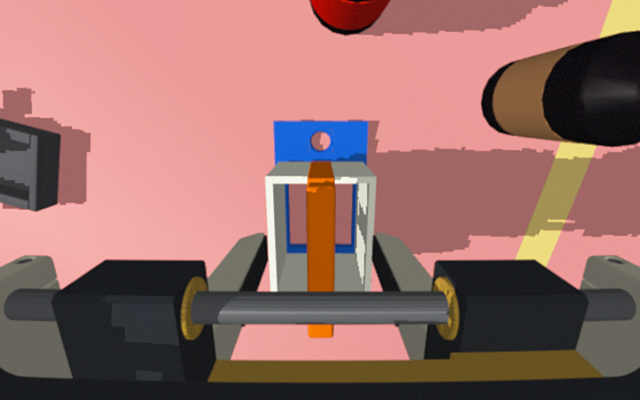

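step_arm(
  targets=[
    [[0,0,0,0,0,0,8],[0,0,0,0,0,0,8],[0,0,0,0,0,0,8],[0,0,0,0,0,0,8],[0,0,0,0,0,0,8]],
  ],
  grip_force=45,
)

```text
time: 4.03
ee_pos: [563.3, -240.9, 79.6]
orientation: [[-0.981, -0.0, 0.196], [-0.196, -0.0, -0.981], [0.0, -1.0, -0.0]]
ft_force: [0.2, 0.0, -0.6]
grip_width: 0.154
```

step_arm(
  targets=[
    [[0,0,0,0,0,0,8],[0,0,0,0,0,5,8],[0,0,0,0,0,25,8],[0,0,0,0,0,60,8],[0,0,0,0,0,70,8]],
  ],
)

```text
time: 4.65
ee_pos: [564.0, -241.4, 151.3]
orientation: [[-0.981, 0.002, 0.195], [-0.195, -0.001, -0.981], [-0.002, -1.0, 0.001]]
ft_force: [0.6, 0.9, -3.3]
grip_width: 0.148
```

```bash
python3 snap.py w4; python3 - <<'E'
from rig import *
import cv2
for n in ('scene','side'):
    cv2.imwrite(f'pics/{n}4.png',cv2.cvtColor(read_camera(n)['image'],cv2.COLOR_RGB2BGR))
E
python3 crop.py pics/scene4.png 180 180 320 340 4 pics/s4.png;
```

```text
4.65 [ 564.  -241.4  151.3] [[-0.981, 0.002, 0.195], [-0.195, -0.001, -0.981], [-0.002, -1.0, 0.001]] 0.14816969216661385 [ 0.6  0.9 -3.3]
```

View pics/s4.png

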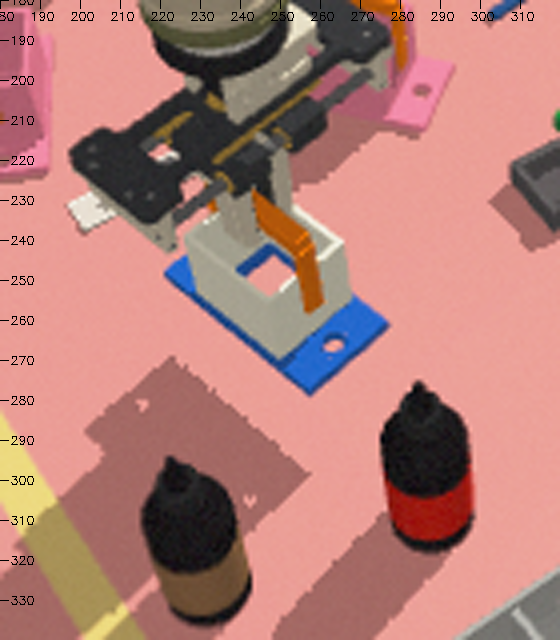

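View pics/w4.png

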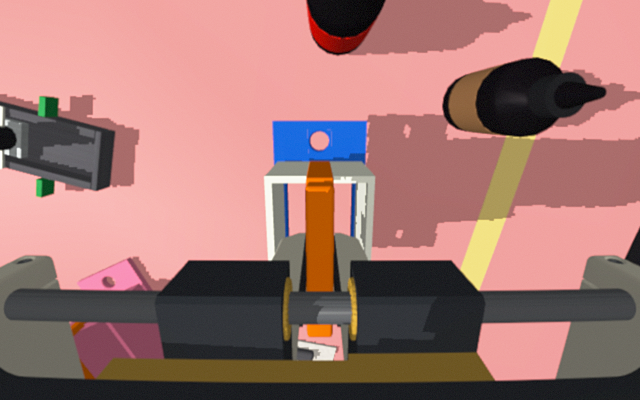

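```bash
python3 crop.py pics/w4.png 255 110 385 200 6 pics/w4a.png
```

```text
(no output)
```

View pics/w4a.png

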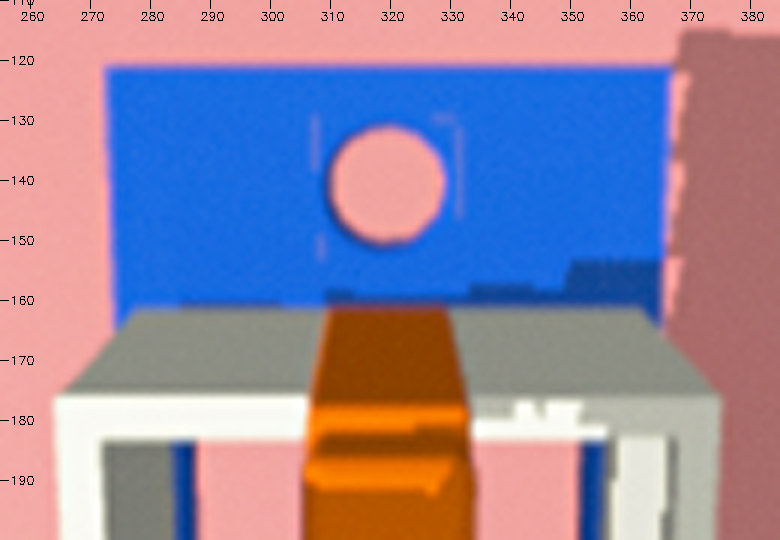

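```bash
python3 - <<'E'
from fit import *; import pickle
W,s=pickle.load(open('pics/w4.pkl','rb'))
R=s['orientation']
for dz in (70,71.8,74):
    P=np.array([(0,-55,8),(35,-70,8),(-35,-70,8),(32,-40,68),(-32,-40,68)],float)+[0,0,dz]
    U=[(319.5,140.7),(272.5,121.3),(367,121.3),(264.2,176.2),(375.2,176)]
    p,r=fit([(W,P,U)],[563,-241,1.76]);print(dz,p.round(3),r.round(1).tolist(), 'tool offset',(R.T@(np.r_[p[:2],0]-np.r_[s['ee_pos'][:2],0])).round(2),'zyaw',np.arctan2(R[1,2],R[0,2]).round(4),p[2]-np.pi)
W,s=pickle.load(open('pics/w3.pkl','rb'))
E
```

```text
70 [ 563.651 -241.583    1.768] [[0.1, 0.8], [-0.0, -0.2], [-0.3, -0.2], [0.5, -0.2], [-0.3, -0.1]] tool offset [ 0.37 -0.    0.16] zyaw -1.3741 -1.3732876847932196
71.8 [ 563.849 -241.532    1.768] [[0.1, 0.8], [-0.4, -0.4], [0.1, -0.4], [-0.1, -0.0], [0.2, 0.2]] tool offset [ 0.17 -0.    0.15] zyaw -1.3741 -1.3732848761386927
74 [ 564.114 -241.488    1.769] [[0.1, 0.6], [-0.9, -0.7], [0.5, -0.8], [-0.7, 0.3], [0.9, 0.4]] tool offset [-0.1   0.    0.16] zyaw -1.3741 -1.3729525742806161
```

```bash
python3 - <<'E'
from h import *; from rig import *
D=read_camera('side');S=read_camera('scene')
print(ray_z(D,[(222,333),(208,275),(216,280)],[0,203,190]).round(0)); print(ray_z(S,[(441,192),(446,127)],[0,200]).round(0))
E
```

```text
[[652. 434.   0.]
 [640. 420. 203.]
 [628. 420. 190.]]
[[671. 393.   0.]
 [606. 431. 200.]]
```

step_arm(
  targets=[
    [[0,0,0,0,0,45,8],[0,0,0,0,20,80,8],[0,0,-0.06,1,70,80,8],[0,0,-0.12,2,125,80,8],[0,0,-0.18,3,180,80,8]],
  ],
)

```text
time: 5.52
ee_pos: [565.7, -59.3, 228.5]
orientation: [[-1.0, -0.002, 0.014], [-0.014, -0.0, -1.0], [0.002, -1.0, 0.0]]
ft_force: [-0.0, 0.2, -3.6]
grip_width: 0.147
```

step_arm(
  targets=[
    [[0,0,-0.02,0.5,55,0,8],[0,0,-0.04,1,110,0,8],[0,0,-0.06,1.5,165,0,8],[0,0,-0.078,2,220,0,8],[0,0,-0.078,2.4,260,0,8]],
  ],
)

```text
time: 6.15
ee_pos: [567.8, 202.0, 228.2]
orientation: [[-0.998, -0.002, -0.059], [0.059, -0.001, -0.998], [0.002, -1.0, 0.001]]
ft_force: [0.3, -0.0, -3.6]
grip_width: 0.144
```

step_arm(
  targets=[
    [[0,0,0,0,8,-20,8],[0,0,0,0,11,-45,8],[0,0,0,0,11,-65,8],[0,0,0,0,11,-70,8],[0,0,0,0,11,-70,8]],
  ],
)

```text
time: 6.78
ee_pos: [568.6, 209.8, 159.1]
orientation: [[-0.998, -0.001, -0.061], [0.061, -0.001, -0.998], [0.001, -1.0, 0.001]]
ft_force: [-0.2, -0.8, -2.7]
grip_width: 0.148
```

```bash
python3 snap.py w5; python3 - <<'E'
from rig import *
import cv2
for n in ('scene','side'):
    cv2.imwrite(f'pics/{n}5.png',cv2.cvtColor(read_camera(n)['image'],cv2.COLOR_RGB2BGR))
E
python3 crop.py pics/scene5.png 310 110 430 240 5 pics/s5.png;python3 crop.py pics/side5.png 230 180 340 290 6 pics/d5.png
```

```text
6.775 [568.6 209.8 159.1] [[-0.998, -0.001, -0.061], [0.061, -0.001, -0.998], [0.001, -1.0, 0.001]] 0.14818973452581286 [-0.2 -0.8 -2.7]
```

View pics/s5.png

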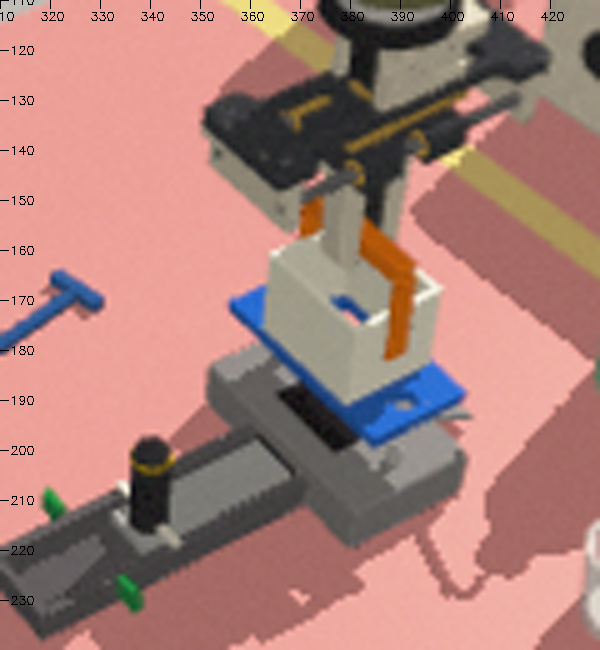

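View pics/d5.png

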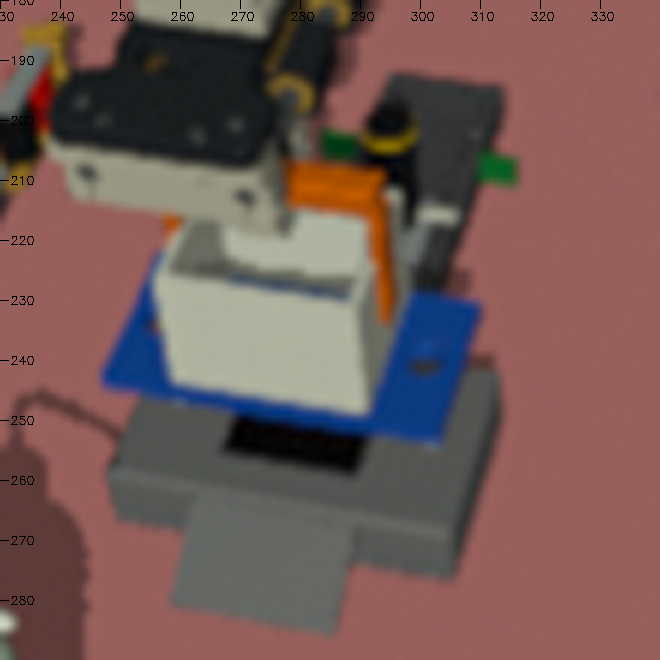

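View pics/w5.png

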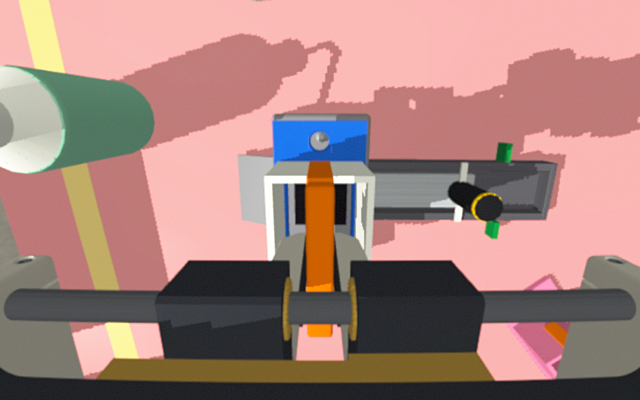

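```bash
python3 crop.py pics/w5.png 265 105 380 170 7 pics/w5a.png; python3 crop.py pics/w5.png 360 135 560 245 4 pics/w5b.png
```

```text
(no output)
```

View pics/w5a.png

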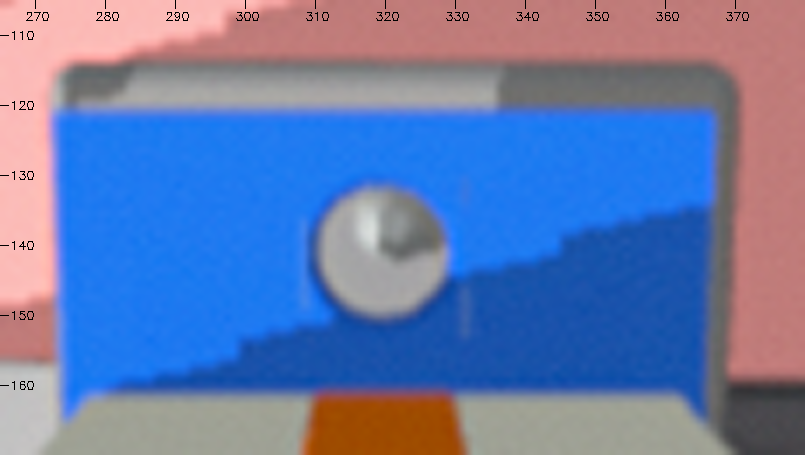

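View pics/w5b.png

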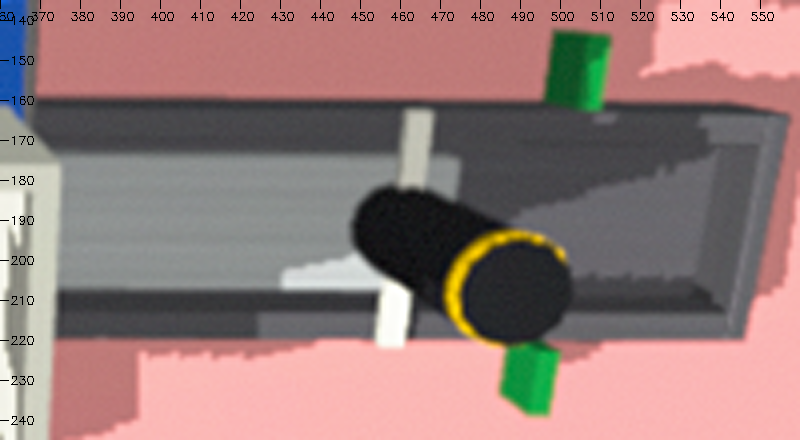

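```bash
cat > chk5.py <<'E'
from fit import *; import pickle
W,s=pickle.load(open('pics/w5.pkl','rb'))
def tr(p,L):
    c,sn=np.cos(p[2]),np.sin(p[2]);L=np.array(L,float);return np.c_[p[0]+c*L[:,0]-sn*L[:,1],p[1]+sn*L[:,0]+c*L[:,1],L[:,2]]
b=[568.7,210.05,1.51]
L=[(0,-55,36),(0,-55,50),(-236,-30,22),(-236,30,22),(-140,-30,23),(-140,30,23),(-140,0,80)]
print(np.c_[L,proj(W,tr(b,L)).round(1)])
h=[568.6,209.8,1.51]
L=[(0,-55,79.5+8),(0,-55,79.5)]
print(proj(W,tr(h,L)).round(1))
E
python3 chk5.py
```

```text
[[   0.   -55.    36.   319.3  136.2]
 [   0.   -55.    50.   319.3  137.3]
 [-236.   -30.    22.   557.5  162.2]
 [-236.    30.    22.   546.1  219.7]
 [-140.   -30.    23.   463.   161.9]
 [-140.    30.    23.   455.9  220.2]
 [-140.     0.    80.   489.   208.2]]
[[319.6 140.8]
 [319.6 140. ]]
```

```bash
python3 - <<'E'
import cv2,numpy as np
im=cv2.imread('pics/w5.png')[125:157,303:337].astype(float)
im=np.clip((im-60)*1.6,0,255).astype('uint8')
im=cv2.resize(im,None,fx=16,fy=16,interpolation=cv2.INTER_NEAREST)
for x in range(305,337,5): cv2.putText(im,str(x),((x-303)*16,12),0,.4,(0,0,255),1); cv2.line(im,((x-303)*16,0),((x-303)*16,600),(0,0,255),1)
for y in range(125,157,5): cv2.putText(im,str(y),(0,(y-125)*16+12),0,.4,(0,0,255),1); cv2.line(im,(0,(y-125)*16),(600,(y-125)*16),(0,0,255),1)
cv2.imwrite('pics/w5c.png',im)
E
```

```text
(no output)
```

View pics/w5c.png

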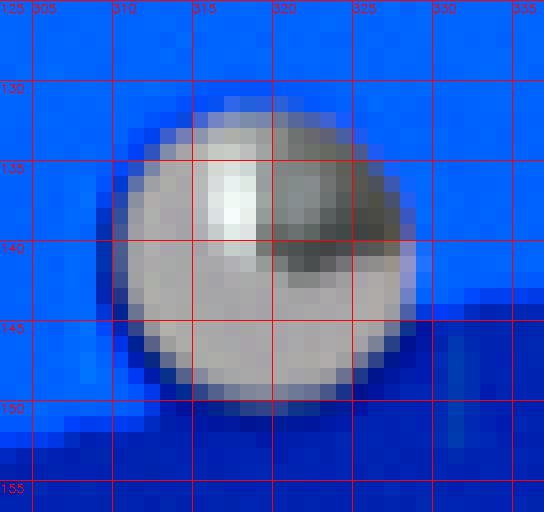

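step_arm(
  targets=[
    [[0,0,0,0.1,-1.7,-10,8],[0,0,0,0.1,-1.7,-20,8],[0,0,0,0.1,-1.7,-25,8],[0,0,0,0.1,-1.7,-25,8]],
  ],
)

```text
time: 7.42
ee_pos: [568.5, 208.3, 134.0]
orientation: [[-0.998, -0.001, -0.061], [0.061, -0.0, -0.998], [0.001, -1.0, 0.001]]
ft_force: [-0.7, -0.5, -3.4]
grip_width: 0.145
```

```bash
python3 snap.py w6; python3 - <<'E'
from rig import *
import cv2,numpy as np
for n in ('scene','side'):
    cv2.imwrite(f'pics/{n}6.png',cv2.cvtColor(read_camera(n)['image'],cv2.COLOR_RGB2BGR))
im=cv2.imread('pics/w6.png')[125:157,303:337].astype(float)
im=np.clip((im-60)*1.6,0,255).astype('uint8')
im=cv2.resize(im,None,fx=16,fy=16,interpolation=cv2.INTER_NEAREST)
for x in range(305,337,5): cv2.putText(im,str(x),((x-303)*16,12),0,.4,(0,0,255),1); cv2.line(im,((x-303)*16,0),((x-303)*16,600),(0,0,255),1)
for y in range(125,157,5): cv2.putText(im,str(y),(0,(y-125)*16+12),0,.4,(0,0,255),1); cv2.line(im,(0,(y-125)*16),(600,(y-125)*16),(0,0,255),1)
cv2.imwrite('pics/w6c.png',im)
E
python3 crop.py pics/side6.png 230 200 340 290 6 pics/d6.png;python3 crop.py pics/scene6.png 310 140 430 240 6 pics/s6.png
```

```text
7.425 [568.5 208.3 134. ] [[-0.998, -0.001, -0.061], [0.061, -0.0, -0.998], [0.001, -1.0, 0.001]] 0.14549255939237846 [-0.7 -0.5 -3.4]
```

View pics/w6c.png

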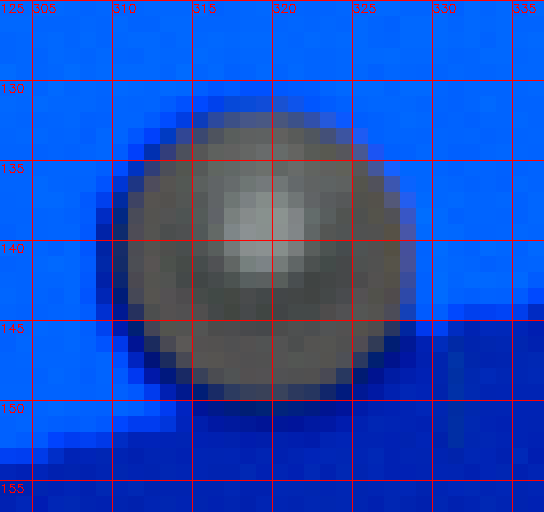

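View pics/d6.png

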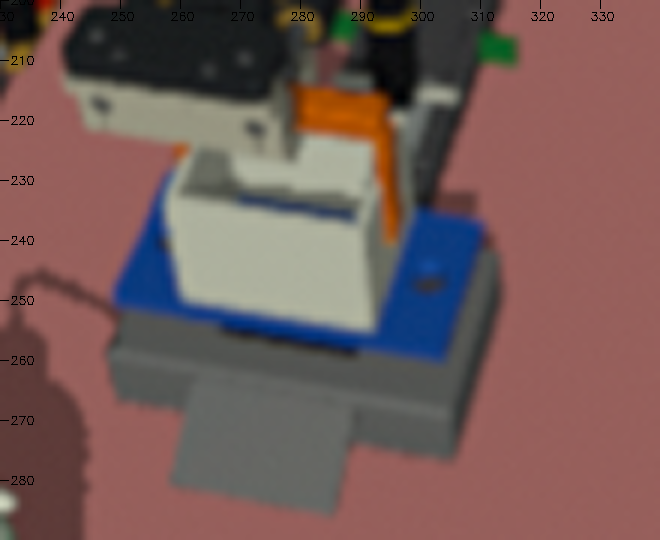

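View pics/s6.png

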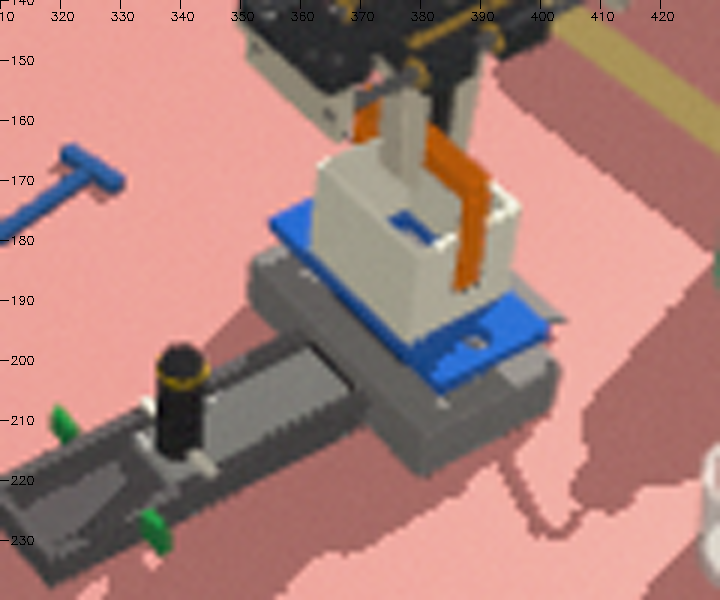

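```bash
python3 - <<'E'
from fit import *; import pickle
W,s=pickle.load(open('pics/w6.pkl','rb'))
def tr(p,L):
    c,sn=np.cos(p[2]),np.sin(p[2]);L=np.array(L,float);return np.c_[p[0]+c*L[:,0]-sn*L[:,1],p[1]+sn*L[:,0]+c*L[:,1],L[:,2]]
print(proj(W,tr([568.5,208.3,1.51],[(0,-55,36),(0,-55,50),(0,-55,54.5),(0,-55,62.5)])).round(1))
E
```

```text
[[319.6 138.3]
 [319.6 139.6]
 [319.6 140.1]
 [319.6 140.9]]
```

step_arm(
  targets=[
    [[0,0,0,0,0,-3,8],[0,0,0,0,0,-6,8],[0,0,0,0,0,-8,8],[0,0,0,0,0,-10,8],[0,0,0,0,0,-10,8]],
  ],
)

```text
time: 8.2
ee_pos: [568.7, 208.4, 124.4]
orientation: [[-0.998, -0.0, -0.061], [0.061, -0.0, -0.998], [0.0, -1.0, 0.0]]
ft_force: [-0.6, -0.7, -4.2]
grip_width: 0.146
```

step_arm(
  targets=[
    [[0,0,0,0,0,-3,8],[0,0,0,0,0,-6,8],[0,0,0,0,0,-7.5,8],[0,0,0,0,0,-8.5,8],[0,0,0,0,0,-8.5,8]],
  ],
)

```text
time: 8.82
ee_pos: [568.8, 208.4, 116.1]
orientation: [[-0.998, -0.0, -0.061], [0.061, -0.0, -0.998], [0.0, -1.0, 0.0]]
ft_force: [-0.5, 1.2, -3.6]
grip_width: 0.147
```

```bash
python3 -c "
from rig import *;s=observe();print(s['ee_pos'],s['ft_force'],s['moment'])"
```

```text
[568.80561166 208.36921105 116.06209416] [-0.46469098  1.20485376 -3.58620607] [0.08479591 0.1243052  0.06842346]
```

Nearly down. Slow steps until contact.

step_arm(
  targets=[
    [[0,0,0,0,0,-0.5,8],[0,0,0,0,0,-1,8],[0,0,0,0,0,-1,8]],
  ],
)

```text
time: 9.2
ee_pos: [568.9, 208.6, 115.5]
orientation: [[-0.998, 0.0, -0.061], [0.061, 0.0, -0.998], [-0.0, -1.0, -0.0]]
ft_force: [-0.6, 0.3, 3.5]
grip_width: 0.141
```

step_arm(
  targets=[
    [[0,0,0,0,0,-0.5,8],[0,0,0,0,0,-0.7,8],[0,0,0,0,0,-0.7,8]],
  ],
)

```text
time: 9.57
ee_pos: [568.9, 208.6, 115.5]
orientation: [[-0.998, 0.0, -0.061], [0.061, 0.001, -0.998], [-0.0, -1.0, -0.001]]
ft_force: [-3.5, -0.2, 11.4]
grip_width: 0.147
```

```bash
python3 snap.py w7; python3 - <<'E'
from rig import *
import cv2,numpy as np
for n in ('scene','side'):
    cv2.imwrite(f'pics/{n}7.png',cv2.cvtColor(read_camera(n)['image'],cv2.COLOR_RGB2BGR))
E
python3 crop.py pics/side7.png 230 200 340 290 6 pics/d7.png;python3 crop.py pics/scene7.png 310 140 430 240 6 pics/s7.png
```

```text
9.575 [568.9 208.6 115.5] [[-0.998, 0.0, -0.061], [0.061, 0.001, -0.998], [-0.0, -1.0, -0.001]] 0.14697914160730124 [-3.5 -0.2 11.4]
```

View pics/d7.png

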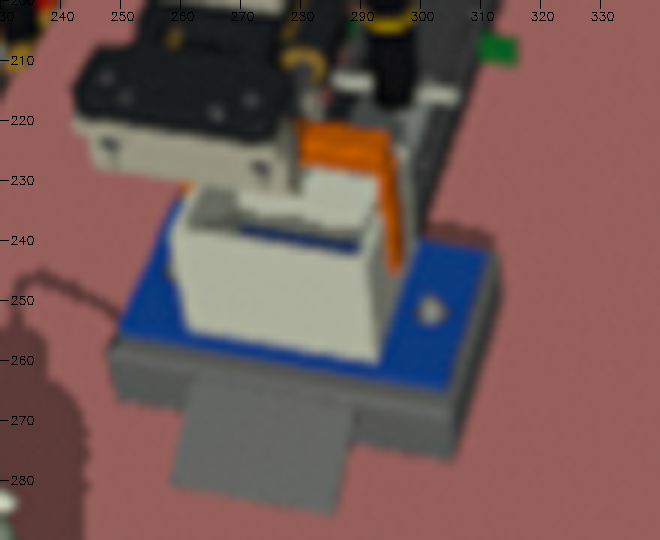

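View pics/s7.png

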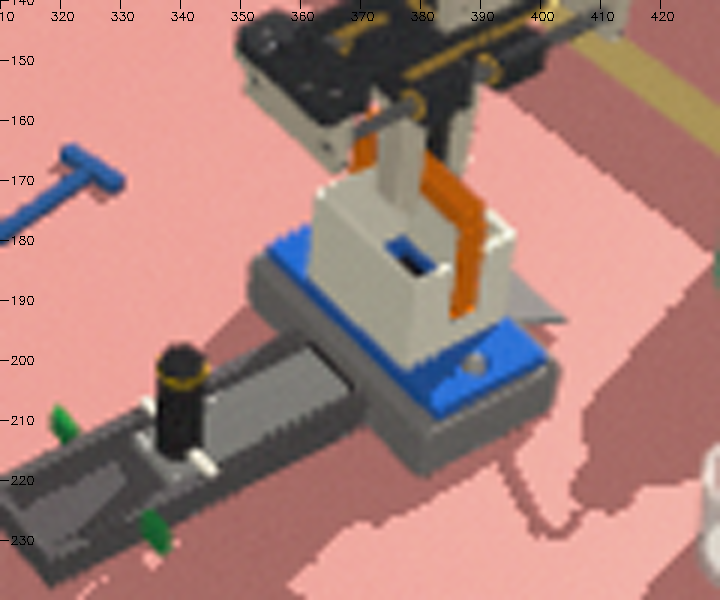

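step_arm(
  targets=[
    [[0,0,0,0,0,0.8,8],[0,0,0,0,0,1,40],[0,0,0,0,0,1,60],[0,0,0,0,0,1,60],[0,0,0,0,0,1,60]],
  ],
)

```text
time: 10.35
ee_pos: [568.8, 208.3, 115.3]
orientation: [[-0.998, -0.0, -0.061], [0.061, -0.0, -0.998], [0.0, -1.0, 0.0]]
ft_force: [-0.0, 0.4, 0.6]
grip_width: 0.528
```

step_arm(
  targets=[
    [[0,0,0,0,0,20,60],[0,0,0,0,0,50,60],[0,0,0,0,0,85,60],[0,0,0,0,0,95,60],[0,0,0,0,0,95,60]],
  ],
)

```text
time: 10.98
ee_pos: [568.8, 208.5, 210.5]
orientation: [[-0.998, 0.001, -0.061], [0.061, 0.001, -0.998], [-0.001, -1.0, -0.001]]
ft_force: [-0.3, 0.6, -0.3]
grip_width: 0.643
```

```bash
python3 snap.py w8; python3 - <<'E'
from rig import *
import cv2,numpy as np
for n in ('scene','side'):
    cv2.imwrite(f'pics/{n}8.png',cv2.cvtColor(read_camera(n)['image'],cv2.COLOR_RGB2BGR))
E
python3 crop.py pics/side8.png 230 190 340 290 6 pics/d8.png;python3 crop.py pics/scene8.png 310 140 430 240 6 pics/s8.png
```

```text
10.975 [568.8 208.5 210.5] [[-0.998, 0.001, -0.061], [0.061, 0.001, -0.998], [-0.001, -1.0, -0.001]] 0.6430224407389417 [-0.3  0.6 -0.3]
```

View pics/d8.png

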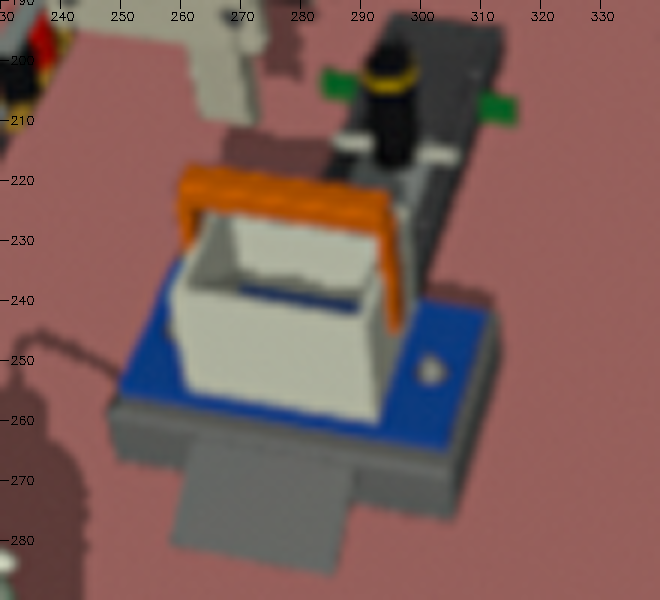

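View pics/s8.png

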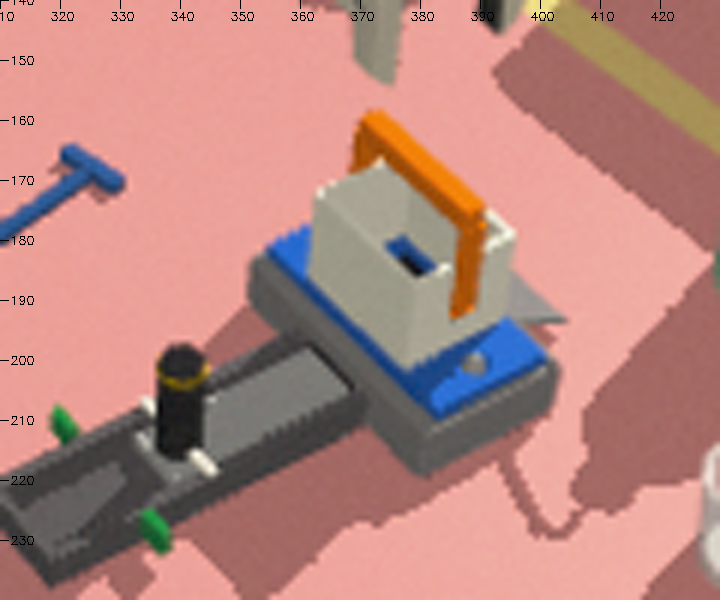

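View pics/w8.png

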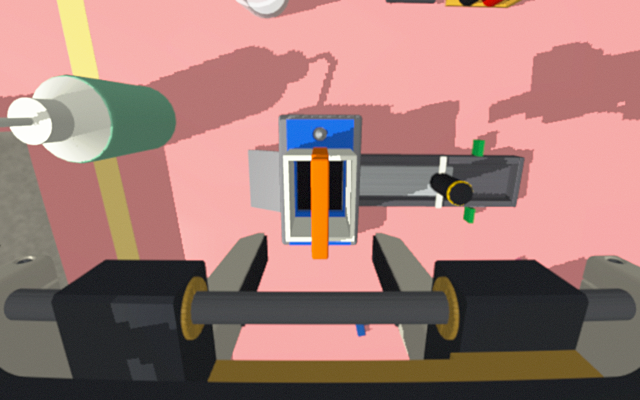

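step_arm(
  targets=[
    [[0,0,0,-2,-45,0,60],[0,0,0,-5,-95,0,60],[0,0,0,-8.3,-135,-20,60],[0,0,0,-8.3,-139.7,-60,60],[0,0,0,-8.3,-139.7,-80,60]],
  ],
)

```text
time: 11.75
ee_pos: [559.2, 67.4, 127.9]
orientation: [[-0.998, -0.003, -0.063], [0.063, -0.001, -0.998], [0.003, -1.0, 0.001]]
ft_force: [0.3, 0.6, -0.3]
grip_width: 0.644
```

```bash
python3 snap.py w9
```

```text
11.75 [559.2  67.4 127.9] [[-0.998, -0.003, -0.063], [0.063, -0.001, -0.998], [0.003, -1.0, 0.001]] 0.64394522139397 [ 0.3  0.6 -0.3]
```

View pics/w9.png

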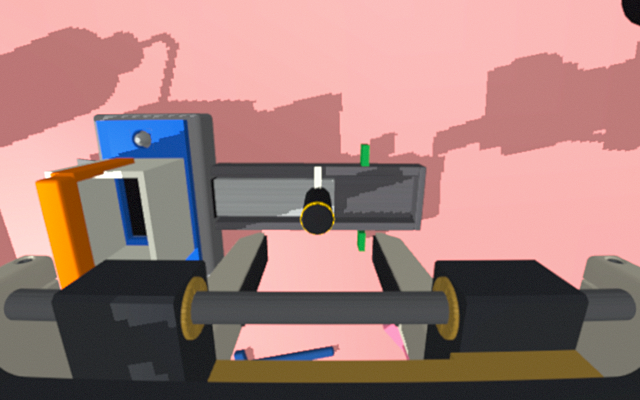

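```bash
python3 - <<'E'
from fit import *; import pickle
W,s=pickle.load(open('pics/w9.pkl','rb'))
print(ray_z(W,[(317.5,217)],80), ray_z(W,[(318,177),(318,168)],23))
E
```

```text
[[562.18274545  68.6986859   80.        ]] [[580.04187501  67.39978959  23.        ]
 [587.99903016  66.89432808  23.        ]]
```

step_arm(
  targets=[
    [[0,0,0,1,0,-30,60],[0,0,0,1,0,-60,60],[0,0,0,1,0,-84,60],[0,0,0,1,0,-84,60]],
  ],
)

```text
time: 12.3
ee_pos: [560.3, 68.5, 44.8]
orientation: [[-0.998, -0.004, -0.061], [0.061, -0.001, -0.998], [0.004, -1.0, 0.001]]
ft_force: [-0.1, -0.8, 0.5]
grip_width: 0.646
```

```bash
python3 - <<'E'
from rig import *
import cv2,numpy as np
for n in ('scene','side'):
    cv2.imwrite(f'pics/{n}10.png',cv2.cvtColor(read_camera(n)['image'],cv2.COLOR_RGB2BGR))
E
python3 crop.py pics/side10.png 230 170 340 290 5 pics/d10.png;python3 crop.py pics/scene10.png 300 130 430 240 5 pics/s10.png
```

```text
(no output)
```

View pics/s10.png

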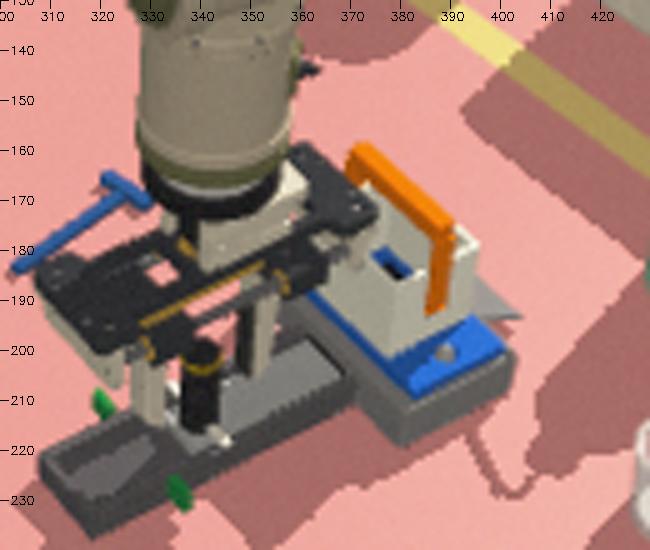

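View pics/d10.png

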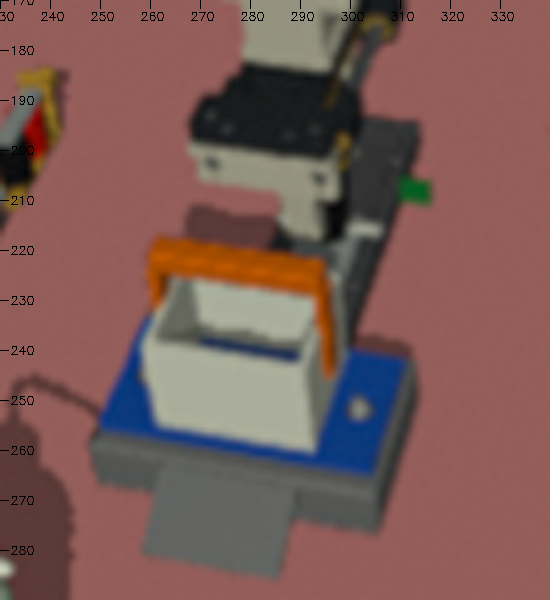

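step_arm(
  targets=[
    [[0,0,0,0,0,0,18],[0,0,0,0,0,0,18],[0,0,0,0,0,0,18],[0,0,0,0,0,0,18],[0,0,0,0,0,0,18]],
  ],
  grip_force=40,
)

```text
time: 13.02
ee_pos: [561.6, 69.1, 46.7]
orientation: [[-0.998, 0.0, -0.061], [0.061, 0.0, -0.998], [-0.0, -1.0, -0.001]]
ft_force: [0.3, 1.2, 3.3]
grip_width: 0.251
```

```bash
python3 snap.py w11; python3 crop.py pics/w11.png 250 110 450 270 4 pics/w11a.png
```

```text
13.025 [561.6  69.1  46.7] [[-0.998, 0.0, -0.061], [0.061, 0.0, -0.998], [-0.0, -1.0, -0.001]] 0.25052790313847156 [0.3 1.2 3.3]
```

View pics/w11a.png

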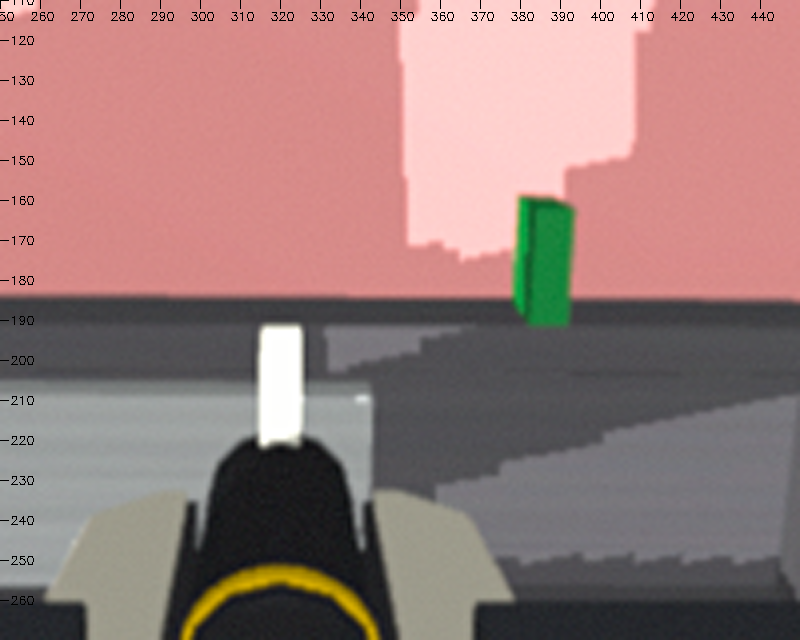

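```bash
python3 - <<'E'
from fit import *; import pickle
W,s=pickle.load(open('pics/w11.pkl','rb'))
t=1.51;u=-np.array([np.cos(t),np.sin(t)])
a=ray_z(W,[(320,193),(320,215)],23)[:,:2]@u
b=ray_z(W,[(250+552/4,110+225/4),(250+549/4,110+322/4)],26)[:,:2]@u
print(a,b,b.mean()-a.mean())
E
```

```text
[-102.90510001 -102.8888341 ] [-62.13455069 -61.73290352] 40.9632399424858
```

step_arm(
  targets=[
    [[0,0,0,-0.5,-8,0,18],[0,0,0,-1,-17,0,18],[0,0,0,-1.6,-26,0,18],[0,0,0,-2.2,-36,0,18],[0,0,0,-2.2,-36,0,18]],
  ],
)

```text
time: 13.7
ee_pos: [559.2, 33.1, 46.6]
orientation: [[-0.998, -0.0, -0.061], [0.061, 0.001, -0.998], [0.0, -1.0, -0.001]]
ft_force: [-0.8, 6.5, 5.8]
grip_width: 0.255
```

```bash
python3 snap.py w12; python3 crop.py pics/w12.png 250 110 450 270 4 pics/w12a.png
```

```text
13.7 [559.2  33.1  46.6] [[-0.998, -0.0, -0.061], [0.061, 0.001, -0.998], [0.0, -1.0, -0.001]] 0.25476585732039814 [-0.8  6.5  5.8]
```

View pics/w12a.png

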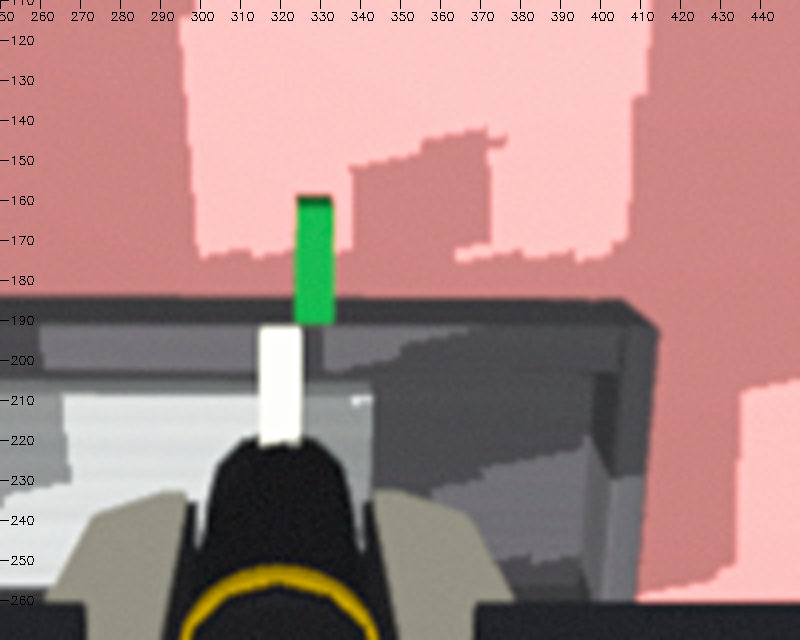

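step_arm(
  targets=[
    [[0,0,0,-0.2,-3,0,18],[0,0,0,-0.3,-5.1,0,18],[0,0,0,-0.3,-5.1,0,18],[0,0,0,-0.3,-5.1,0,18]],
  ],
)

```text
time: 14.25
ee_pos: [558.9, 29.1, 46.6]
orientation: [[-0.998, -0.0, -0.06], [0.06, 0.002, -0.998], [0.0, -1.0, -0.002]]
ft_force: [-1.2, 7.2, 5.4]
grip_width: 0.25
```

```bash
python3 snap.py w13; python3 crop.py pics/w13.png 280 150 370 230 8 pics/w13a.png; python3 - <<'E'
from rig import *
import cv2,numpy as np
for n in ('scene','side'):
    cv2.imwrite(f'pics/{n}13.png',cv2.cvtColor(read_camera(n)['image'],cv2.COLOR_RGB2BGR))
E
python3 crop.py pics/side13.png 250 180 330 260 7 pics/d13.png;python3 crop.py pics/scene13.png 290 150 420 250 6 pics/s13.png
```

```text
14.25 [558.9  29.1  46.6] [[-0.998, -0.0, -0.06], [0.06, 0.002, -0.998], [0.0, -1.0, -0.002]] 0.24973166299627322 [-1.2  7.2  5.4]
```

View pics/w13a.png

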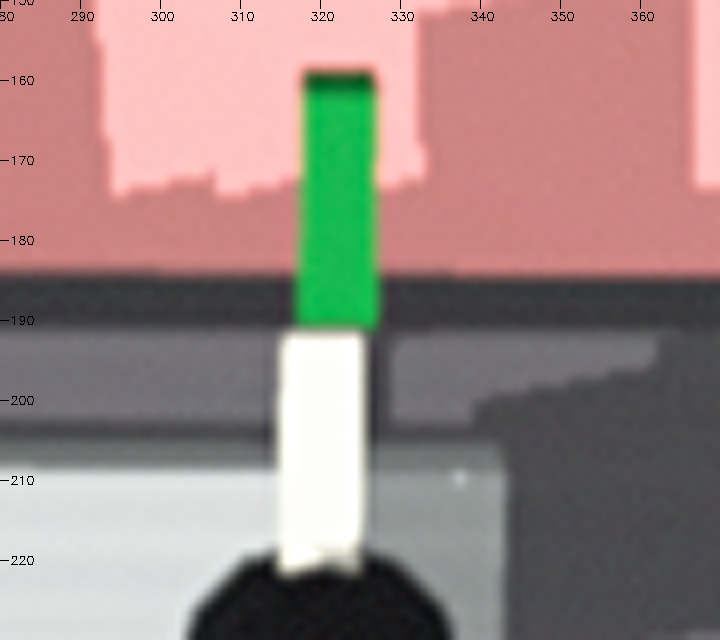

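View pics/s13.png

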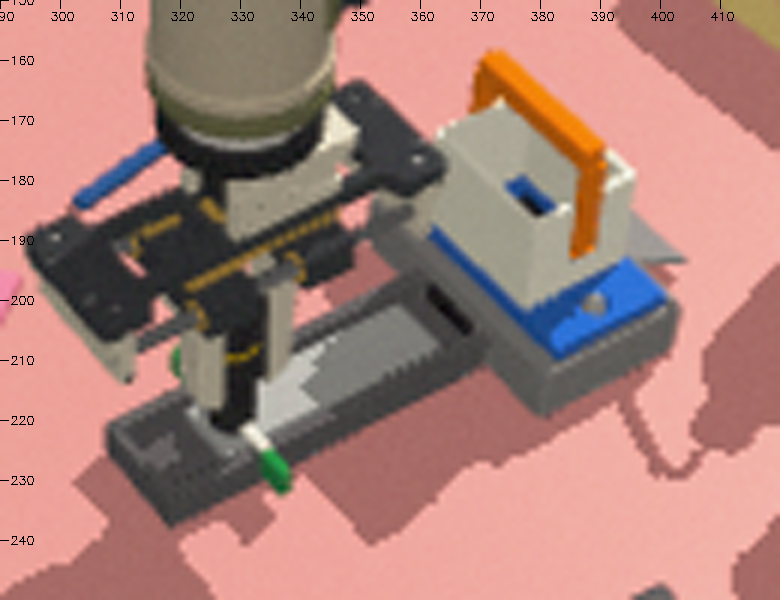

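View pics/d13.png

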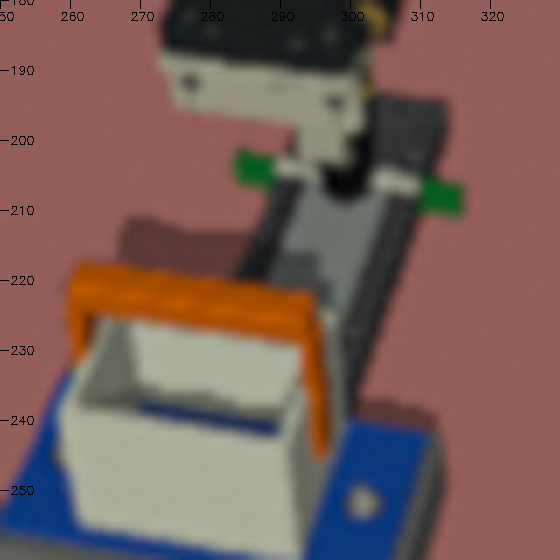

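step_arm(
  targets=[
    [[0,0,0,-0.1,-1,0,18],[0,0,0,-0.1,-1,0,18],[0,0,0,-0.1,-1,0,18],[0,0,0,-0.1,-1,0,18],[0,0,0,-0.1,-1,0,18]],
  ],
)

```text
time: 15.02
ee_pos: [558.9, 28.2, 46.6]
orientation: [[-0.998, -0.0, -0.06], [0.06, 0.002, -0.998], [0.0, -1.0, -0.002]]
ft_force: [-1.6, 7.5, 6.0]
grip_width: 0.251
```

```bash
python3 snap.py w14; python3 crop.py pics/w14.png 280 150 370 230 8 pics/w14a.png
```

```text
15.025 [558.9  28.2  46.6] [[-0.998, -0.0, -0.06], [0.06, 0.002, -0.998], [0.0, -1.0, -0.002]] 0.2507760466111628 [-1.6  7.5  6. ]
```

View pics/w14a.png

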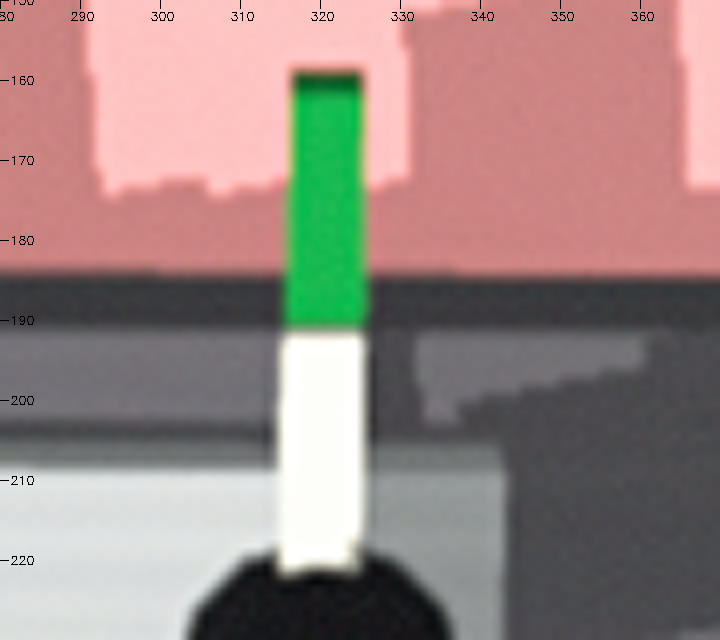

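step_arm(
  targets=[
    [[0,0,0,0,-0.2,0,18],[0,0,0,0,-0.2,0,18],[0,0,0,0,-0.2,0,18],[0,0,0,0,-0.2,0,18],[0,0,0,0,-0.2,0,18]],
  ],
)

```text
time: 15.7
ee_pos: [558.9, 28.0, 46.6]
orientation: [[-0.998, -0.0, -0.06], [0.06, 0.002, -0.998], [0.0, -1.0, -0.002]]
ft_force: [-1.4, 7.1, 5.6]
grip_width: 0.248
```

```bash
python3 snap.py w15; python3 crop.py pics/w15.png 280 150 370 230 8 pics/w15a.png; python3 - <<'E'
from rig import *
import cv2,numpy as np
for n in ('scene','side'):
    cv2.imwrite(f'pics/{n}15.png',cv2.cvtColor(read_camera(n)['image'],cv2.COLOR_RGB2BGR))
E
```

```text
15.7 [558.9  28.   46.6] [[-0.998, -0.0, -0.06], [0.06, 0.002, -0.998], [0.0, -1.0, -0.002]] 0.2483797734435011 [-1.4  7.1  5.6]
```

View pics/w15a.png

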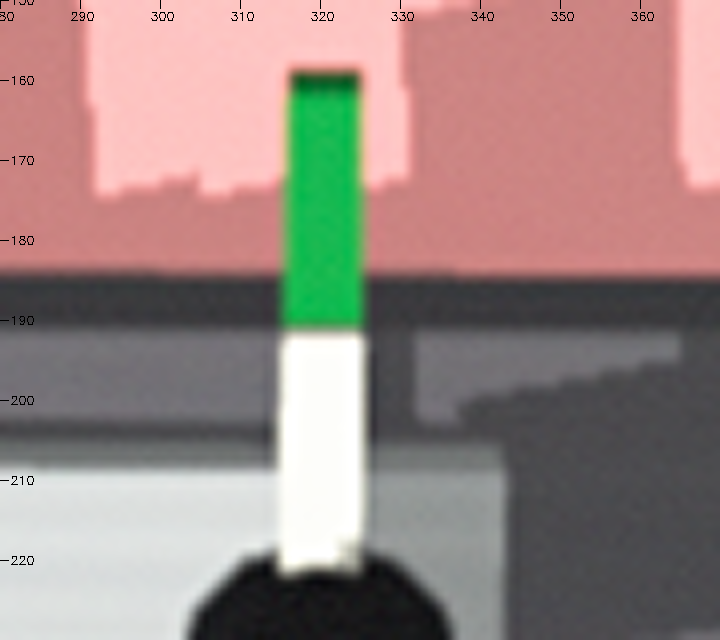

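View pics/scene15.png

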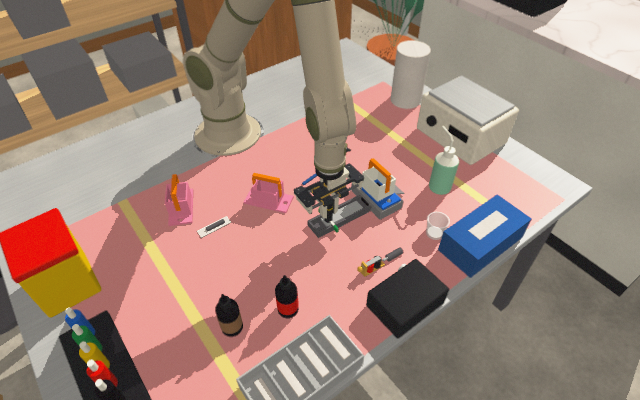

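The pointer and the clip are flush to about 0.1 mm (columns 281–366 against 283–364 in the crop). The hopper is seated and the other things have not moved.

```bash
python3 -c "
from rig import *
print(job_done()); s=observe(); print(s['time'],s['ee_pos'],s['grip_width'],s['ft_force'])"
```

```text
the job is handed in; nothing more can be done
None
the job is handed in; nothing more can be done
```

The hopper is seated on the base and released. The gripper is still holding the gate knob at the green mark, and the job was handed in at about 15.7 s.

- **Hopper:** I lifted it by the orange bar, kept it upright, and lowered it over the pegs without dropping it. The final press was about 11 N. In the pictures both pegs show through the flange holes and the flange lies flat on the base. The tool height at contact matched a full seat (115.5 mm).
- **Gate:** I then gripped the knob at 40 N and pulled the gate out about 41 mm. In the last wrist picture the white pointer and the visible green clip line up to about 0.1–0.2 mm, and the reading held steady at about 7 N of spring pull. The clip on the far side was hidden from the wrist camera. An earlier side picture, taken about 1 mm short of the mark, showed both ends of the pointer close to their clips.
- **Other things:** The last scene picture shows none of the other items moved. The razor was partly hidden by the gripper there, but the fingers stayed well above it.
- **Disagreements:** The three cameras differed by 2–3 mm on where the base was. I corrected the position by looking at a peg through the hopper's hole before lowering. My first estimate of the gate travel was 39.5 mm, so I set the final position from close-up pictures. After handing in, the rig gave no more readings, so nothing was checked after that.

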